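# Seat the bath-salts box in its V rest

## Task

Put the round wooden bath-salts box back into its V-shaped rest on the oak top, standing upright, and push it gently (never harder than 20 N) until it bears on both steel faces at once; keep it pressed there for about a second. Then swing the brass keeper arm fully shut in front of it, let go, and leave the other things on the top where they are.

Things in the scene. Friction and masses are not known exactly. Their poses are not given: they have to be found in the camera images.
- salts: loose round wooden bath-salts box, an upright cylinder 58 mm in diameter and 78 mm tall with a darker lid on top (no knob, the lid is fast), 0.14 to 0.28 kg; origin at the centre of its underside, z up along its axis. Starts upright on the oak top. Friction on the top about 0.6: leaning down or sideways on it while pushing can hold it off one face; pushed above the steel faces it tips.
- salts_center (a point): centre of the salts box, on its axis, 39 mm above its underside
- rest: V-shaped rest fixed to the top: two smooth steel faces 44 mm high meet at a right angle; dark block behind their corner. No floor: the box slides on the top. Origin on the top where the axis of a fully home box stands; x points level into the V (the way to push), y to its left, z up. The corner is at x = +41 mm; the inner faces end at x = +12, y = +-30 mm. Place and yaw vary.
- face_left: left (rest's +y) steel face plate, 42 x 10 x 44 mm, slippery (friction about 0.2); origin at the middle of its underside, in the rest's frame x = +29.7, y = +18.4 mm; its own x along the plate. A dark rail 12 mm high, 16 mm wide, runs at the rest's y = +-52 mm from x = -46 to +26 mm
- face_right: right (rest's -y) steel face plate, the same, at the rest's x = +29.7, y = -18.4 mm
- keeper (a joint): angle of the brass keeper arm, rad: 0 = fully shut (a stop; the arm lies across the mouth along the rest's y, 3 mm in front of a home box), up to 2.1 open. Seen from above it opens clockwise; near 1.57 the arm points along the rest's -x. Friction hinge (0.06 N m), stays where left; starts open (1.4 to 1.65). Arm 12 mm thick, 15 to 27 mm above the top
- keeper_peg (a point): middle, 55 mm above the top, of the dark wooden peg standing on the keeper arm, 100 mm from the hinge axis: 14 mm in diameter, standing from the arm up to 76 mm above the top. Push or pinch it to swing the arm.
- keeper_hinge (a point): point on the keeper's upright hinge axis, 55 mm above the top (in the rest's frame x = -38, y = +52 mm); the hinge pin is 12 mm in diameter and ends 34 mm above the top
- travel_bottle: bystander: white plastic travel bottle with a grey flip-top, 48 mm in diameter, 110 mm tall, upright; origin under its centre
- trinket_bowl: bystander: blue ceramic bowl 96 mm across, 38 mm high; origin under its centre
- tweezers_case: bystander: flat aluminium tweezers case 22 x 100 x 13 mm, long along its y; origin under its centre
- hair_stick1: bystander: bamboo hair stick 170 mm long, 8 mm thick, dark end, along its x; origin under its middle
- hair_stick2: bystander: a second hair stick, the same
- cream_jar: bystander: amber glass cream jar with black lid, 60 mm in diameter, 55 mm high; origin under its centre
- tumbler: bystander: white ceramic tumbler, 72 mm across, 95 mm high; origin under its centre
Mind the look-alikes: they are no part of the job. What is shaped like the rest but red is not meant. What is shaped like the salts but purple is not meant.

How it is judged (in metres and radians):
On the way, in this order (a step that is already met when the one before it is completed fails the run):
1. the salts box stands upright, home in the V, pressed with at least 1 N on each steel face at once for 0.4 s, the keeper still open (beyond 0.8 rad) (x of salts_center in the frame of rest between -0.003 and 0.003 m and y of salts_center in the frame of rest between -0.0025 and 0.0025 m and angle between salts_center's own z axis and vertical below 0.05 rad and contact force between salts and face_left above 1 N and contact force between salts and face_right above 1 N and value of joint keeper above 0.8 rad), for 0.4 s.
2. the keeper is swung shut (under 0.06 rad) with the box still home (x of salts_center in the frame of rest between -0.003 and 0.003 m and y of salts_center in the frame of rest between -0.0025 and 0.0025 m and angle between salts_center's own z axis and vertical below 0.05 rad and value of joint keeper below 0.06 rad), for 0.2 s.
At the end, for the whole second after the job is handed in: The salts box stands upright (within 0.05 rad) and still on the top, its axis within 3 mm (along x) and 2.5 mm (along y) of the rest's origin, and the keeper is shut to under 0.06 rad (all of step 2 and linear speed of salts below 0.01 m/s and height (world z) of salts below 0.003 m); the robot touches nothing.
It fails at once if the salts box is pushed into the rest harder than 20 N (29 N summed over the two slanting faces) (contact force between salts and rest above 29 N).
It fails at once if a bystander is shifted by more than 15 mm (distance of any of travel_bottle, trinket_bowl, tweezers_case, hair_stick1, hair_stick2, cream_jar, tumbler from where it was at the start of the episode above 0.015 m).
It also fails if it takes over 72 s, if anything falls off the work surface, if the arm or the gripper's body presses on something with over 40 N, if the wrist force passes 120 N, or if a joint passes its speed limit or range.

## Robot

A 6-joint arm with a two-finger parallel gripper is mounted at the origin on the work surface. World frame = base frame: x ahead of the robot, y to its left, z up, the work surface at z = 0. Lengths are in m, angles in degrees, forces in N, time in s.
With the tool pointing down it reaches from about 0.4 to 0.825 m from the base axis. Payload 7 kg.
Tool frame: the origin (TCP) lies midway between the tips of the shut fingers; the grasp point (between the pads) lies 19 mm behind it; z points along the fingers, y is the line along which they close (so a half turn about z gives the same grasp; the last joint's range is limited). The gripper opens to 88 mm and grips with 3 to 60 N. Pads are 19 mm wide; open, the fingers measure 130 mm over their backs; the gripper's body (78 mm by 193 mm) begins 47 mm behind the grasp point.
Start: joints at [-54.196, 20.546, 0.682, 0, -70.136, -16.507], TCP at [0.223, -0.637, 0.193] pointing down, gripper open.
Joint ranges: [-176.03, 176.03], [-82.01, 121.73], [-58.28, 71.71], [-173.87, 95.51], [-174.79, -0.11], [-173.66, 173.66]. Speed limits (degrees/s): [136.94, 136.94, 172.46, 180, 180, 180].

## Interface

Orientations are given as [roll, pitch, yaw] about the fixed x, y, z axes, in that order (R = Rz(yaw) Ry(pitch) Rx(roll)).
In Python, from plant import r, eyes, workorder gives the robot as it stands.
- The arm moves only by the tool step_arm, never from a script. Its argument "plan" is a list of rows, each a list of 5 numbers: the shift along the tool's x, y, z each as a share of 25 cm, from -1 to 1, then the turn about the tool's z as a share of 60 degrees, from -1 to 1, then the finger opening in mm, from 0 to 87.6. In form: [[x, y, z, turn, jaw], ...]. A call has 1 to 12 rows; each row is the pose to reach, as a shift and turn from the pose commanded when the call began, along the tool's axes at that moment; what a row does not reach only later rows make up. A row lasts 1/12 s, in which the tool goes at most 41.7 mm and 7.16 degrees, less where a joint would pass 70% of its speed; a pose out of reach is approached as far as the arm can. A call with a number of a shift or a turn outside -1 to 1 is refused whole. A call with a gripper value outside its range is refused whole. The fingers move at their own pace and stop on an object; "newtons" is the grip in N (left out, the last holds). Time passes only in rows, so rows that repeat a pose let the fingers close. It gives the time, the measured TCP pose, the force, the opening and the grip force at its end, in the units of the state.
- r.get_state(): the state, without advancing time (a new reading comes with each control period).
- eyes.capture(name): name is "scene" or "top" or "wrist"; returns the picture (420x560x3 uint8, red, green, blue); there is no depth.
- eyes.camera_model(name): a dict with "fov_y" (degrees; the focal length in pixels is half the picture's height over the tangent of half this angle, whatever the lens; pixels are square), "cx", "cy" (the principal point, pixels), "k1" (the pictures are not rectified: a ray, as slopes to the right and down, at radius r is drawn at 1 + k1 r^2 times it, then the intrinsics apply), "world_to_cam" (4x4, takes a point from world to camera coordinates); the wrist camera has in their place "hand_eye" (4x4, takes a point from camera to tool coordinates, whose origin is the TCP and whose axes are the flange's). Camera axes: x right, y up, looking along -z (the intrinsics and any distortion apply to the point x, -y, -z); pixel columns grow to the right and rows downward; lengths in m; the calibration is good to about 2 mm. A picture is of the moment at which its call begins: read the wrist's pose just before it. camera_model takes no time and is no camera call.
- workorder.close_job(): hands the job in; it is judged then, once.
The state is a dict: "time_s": time; "joints": joint angles; "qd": joint speeds; "joint_torque": joint torques, N m; "tcp_pos": TCP position; "eef_rot": TCP orientation; "contact_force": force on the tool from outside, world axes, zero at the start; "moment": the same for the moment, N m; "gripper_width": finger opening in m; "gripper_force": force on a finger pad.
Only numpy, scipy, OpenCV 4.12 (cv2) and the standard library are available. Lean on these libraries where they do the work, as an engineer would, in place of code of your own. Each camera call takes 0.05 s, during which the arm holds its last target. There are 200 camera calls.

## Working session

There is one attempt and no reset: what is moved stays moved. The work goes in short steps, Python scripts to look and compute and a tool call to move; the robot and the scene stay as the last step left them, time stands still between calls to the robot, and variables do not carry over. Pictures are saved under pics/ and viewed, at most 10 in all, crops included, and the job is handed in when it is done.

Besides the shell and the picture viewer there is one more tool, called after "Emit:" in YAML: its name, and indented under it one key for each argument. step_arm: Moves the arm, as the interface text tells. Its arguments: {"type":"object","properties":{"plan":{"type":"array"},"newtons":{"type":"number"}},"required":["plan"]}

```bash
mkdir -p pics; ls
python3 - <<'E'
from plant import r,eyes
import cv2
s=r.get_state();print(s)
for n in("scene","top"):
    cv2.imwrite(f"pics/{n}0.png",eyes.capture(n)[:,:,::-1])
for n in("scene","top","wrist"):print(eyes.camera_model(n))
E
```

```text
pics
{'time_s': 0.0, 'joints': array([-5.41981126e+01,  2.05925785e+01,  6.32098458e-01, -1.88589670e-02,
       -7.01361804e+01, -1.65060627e+01]), 'qd': array([-0.00152386, -0.01650048,  0.05655116,  0.03981112, -0.03687331,
       -0.11499668]), 'joint_torque': array([ 6.44206175e-04, -5.82722890e+01,  2.93045729e+01,  6.99727133e+00,
        6.83208142e-03, -1.44741675e-04]), 'tcp_pos': array([ 0.22281333, -0.63657099,  0.19200108]), 'eef_rot': array([ 1.79902286e+02, -1.04675292e-02, -1.60710589e+02]), 'contact_force': array([ 1.03418148, -1.49999625, -0.83654992]), 'moment': array([-0.02441575, -0.01166649,  0.01249637]), 'gripper_force': 0.0, 'gripper_width': 0.0871420373915052}
{'fov_y': 53.35802054827252, 'cx': 275.8016551307382, 'cy': 208.4833804922517, 'k1': 0.03862241809513444, 'world_to_cam': array([[ 0.5884932 ,  0.80846525, -0.00772657, -0.26375168],
       [-0.64401101,  0.47451955,  0.60006751,  0.35451885],
       [ 0.48880013, -0.34815965,  0.79991205, -1.41687907],
       [ 0.        ,  0.        ,  0.        ,  1.        ]])}
{'fov_y': 43.62042307681228, 'cx': 278.626084336434, 'cy': 212.4941495178532, 'k1': -0.0030156433768660394, 'world_to_cam': array([[ 0.02383724, -0.99959978, -0.01523395, -0.08731023],
       [ 0.99822189,  0.02296609,  0.05500566, -0.58023672],
       [-0.05463378, -0.01651805,  0.99836982, -1.47120831],
       [ 0.        ,  0.        ,  0.        ,  1.        ]])}
{'fov_y': 64.50005132616855, 'cx': 278.3638212503111, 'cy': 208.7128288708483, 'k1': -0.03365200825736563, 'hand_eye': array([[ 6.48300631e-04,  9.60707335e-01,  2.77562597e-01,
         7.45371505e-02],
       [ 9.99998848e-01, -2.41823903e-04, -1.49868135e-03,
         3.02391370e-04],
       [-1.37267289e-03,  2.77563249e-01, -9.60706385e-01,
        -1.92004795e-01],
       [ 0.00000000e+00,  0.00000000e+00,  0.00000000e+00,
         1.00000000e+00]])}
```

View pics/top0.png

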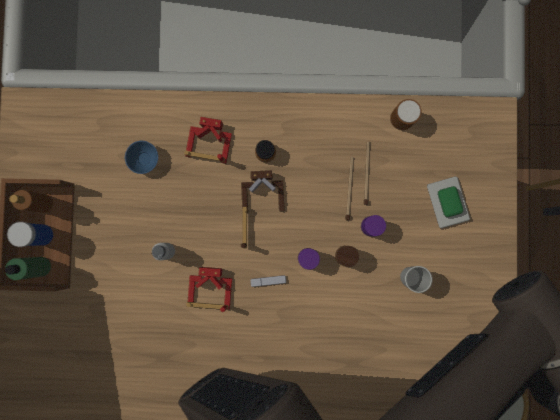

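View pics/scene0.png

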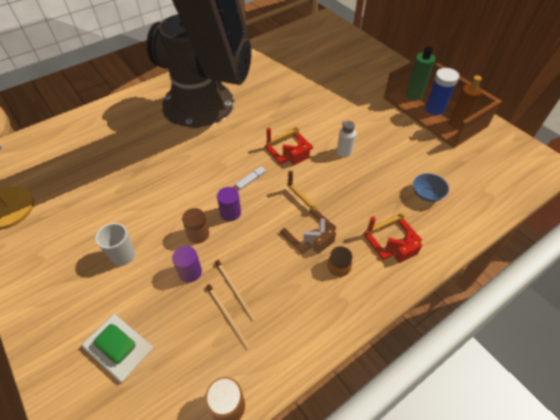

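```bash
cat > h.py <<'E'
import numpy as np,cv2
from plant import r,eyes
from scipy.spatial.transform import Rotation as R
def pose():
    s=r.get_state();T=np.eye(4);T[:3,:3]=R.from_euler('xyz',s['eef_rot'],degrees=True).as_matrix();T[:3,3]=s['tcp_pos'];return T
def setup(n,T=None):
    m=eyes.camera_model(n);f=210/np.tan(np.radians(m['fov_y']/2))
    C=T@m['hand_eye'] if n=='wrist' else np.linalg.inv(m['world_to_cam'])
    return C,np.array([[f,0,m['cx']],[0,f,m['cy']],[0,0,1]]),np.array([m['k1'],0,0,0])
def p2w(n,uv,z,T=None):
    C,K,d=setup(n,T)
    q=cv2.undistortPoints(np.float64([[uv]]),K,d)[0,0]
    v=C[:3,:3]@[q[0],-q[1],-1];return C[:3,3]+v*(z-C[2,3])/v[2]
def w2p(n,P,T=None):
    C,K,d=setup(n,T);P=np.atleast_2d(P)
    c=(P-C[:3,3])@C[:3,:3]*[1,-1,-1]
    return cv2.projectPoints(c,np.zeros(3),np.zeros(3),K,d)[0][:,0]
def goto(xyz,yaw):  # shares needed from commanded≈measured pose
    T=pose();print('shares',(T[:3,:3].T@(np.array(xyz)-T[:3,3])/.25).round(3),'turn',-((yaw-r.get_state()['eef_rot'][2]+180)%360-180)/60)
E
python3 - <<'E'
from h import *
for n,uv,z in [("salts",(347,252),.078),("corner",(261,180),.044),("hinge",(246,208),.034),("peg",(244,243),.076),("railR",(281,197),.012),("purple1",(309,254),.078),("tweez",(268,282),.013),("bottle",(160,251),.11),("jar",(265,150),.05)]:
    print(n,p2w("top",uv,z).round(3))
goto([.48,-.17,.30],-160.7)
goto([.48,-.17,.30],180)
E
```

```text
salts [ 0.476 -0.262  0.078]
corner [ 0.67  -0.023  0.044]
hinge [0.592 0.018 0.034]
peg [0.494 0.017 0.076]
railR [ 0.627 -0.079  0.012]
purple1 [ 0.468 -0.159  0.078]
tweez [ 0.385 -0.048  0.013]
bottle [0.468 0.237 0.11 ]
jar [ 0.754 -0.032  0.05 ]
shares [-1.587  1.423 -0.43 ] turn -0.0001538996671394936
shares [-1.587  1.423 -0.43 ] turn 0.32151276699952785
```

Emit:
step_arm:
  plan:
    - [-0.8, 0.72, -0.45, 0, 87]
    - [-0.8, 0.72, -0.45, 0, 87]
    - [-0.8, 0.72, -0.45, 0, 87]
    - [-0.8, 0.72, -0.45, 0, 87]
    - [-0.8, 0.72, -0.45, 0, 87]
    - [-0.8, 0.72, -0.45, 0, 87]
    - [-0.8, 0.72, -0.45, 0, 87]
    - [-0.8, 0.72, -0.45, 0, 87]

```text
time_s: 0.77
tcp_pos: [0.3556, -0.3977, 0.3093]
eef_rot: [-179.8, 0.2, -160.5]
contact_force: [0.6, -0.9, 0.9]
gripper_width: 0.0874
gripper_force: 0.0
```

Emit:
step_arm:
  plan:
    - [-0.8, 0.72, 0, 0.3, 87]
    - [-0.8, 0.72, 0, 0.3, 87]
    - [-0.8, 0.72, 0, 0.3, 87]
    - [-0.8, 0.72, 0, 0.3, 87]
    - [-0.8, 0.72, 0, 0.3, 87]
    - [-0.8, 0.72, 0, 0.3, 87]
    - [-0.8, 0.72, 0, 0.3, 87]
    - [-0.8, 0.72, 0, 0.3, 87]
    - [-0.8, 0.72, 0, 0.3, 87]
    - [-0.8, 0.72, 0, 0.3, 87]

```text
time_s: 1.6
tcp_pos: [0.4814, -0.165, 0.3051]
eef_rot: [180.0, -0.0, -178.7]
contact_force: [0.7, -0.1, -0.3]
gripper_width: 0.087
gripper_force: 0.0
```

Run:
```python
from h import *
T=pose();im=eyes.capture("wrist");np.save("T1.npy",T);cv2.imwrite("pics/w1.png",im[:,:,::-1]);print(T.round(4))
```

```text
[[-9.997e-01 -2.350e-02 -8.000e-04  4.814e-01]
 [-2.350e-02  9.997e-01  0.000e+00 -1.650e-01]
 [ 8.000e-04  0.000e+00 -1.000e+00  3.051e-01]
 [ 0.000e+00  0.000e+00  0.000e+00  1.000e+00]]
```

View pics/w1.png

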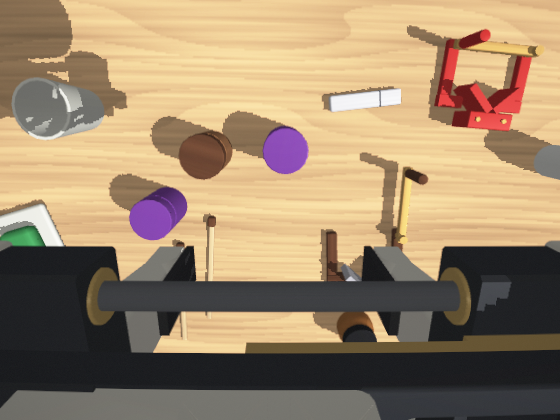

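Emit:
step_arm:
  plan:
    - [-0.68, 0.5, 0.3, 0, 87]
    - [-0.68, 0.5, 0.3, 0, 87]
    - [-0.68, 0.5, 0.3, 0, 87]
    - [-0.68, 0.5, 0.3, 0, 87]
    - [-0.68, 0.5, 0.3, 0, 87]
    - [-0.68, 0.5, 0.3, 0, 87]
    - [-0.68, 0.5, 0.3, 0, 87]
    - [-0.68, 0.5, 0.3, 0, 87]
    - [-0.68, 0.5, 0.3, 0, 87]

```text
time_s: 2.4
tcp_pos: [0.6484, -0.0377, 0.2307]
eef_rot: [-180.0, -0.0, -178.8]
contact_force: [-0.5, -0.5, 0.5]
gripper_width: 0.0866
gripper_force: 0.0
```

Run:
```python
from h import *
T=pose();im=eyes.capture("wrist");np.save("T2.npy",T);cv2.imwrite("pics/w2.png",im[:,:,::-1]);print(T.round(4))
p=w2p("wrist",[[.63,-.03,.02]],T)[0];print(p)
x0,y0=int(p[0])-130,max(0,int(p[1])-130)
c=im[y0:y0+230,x0:x0+260];print(x0,y0,c.shape)
cv2.imwrite("pics/w2c.png",cv2.resize(c,None,fx=2.5,fy=2.5,interpolation=2)[:,:,::-1])
w1=cv2.imread("pics/w1.png")[100:260,110:330]
cv2.imwrite("pics/w1c.png",cv2.resize(w1,None,fx=3,fy=3,interpolation=2))
```

```text
[[-9.998e-01 -2.130e-02 -1.000e-04  6.484e-01]
 [-2.130e-02  9.998e-01 -3.000e-04 -3.770e-02]
 [ 1.000e-04 -3.000e-04 -1.000e+00  2.307e-01]
 [ 0.000e+00  0.000e+00  0.000e+00  1.000e+00]]
[284.26196217 161.33582543]
154 31 (230, 260, 3)
```

View pics/w2c.png

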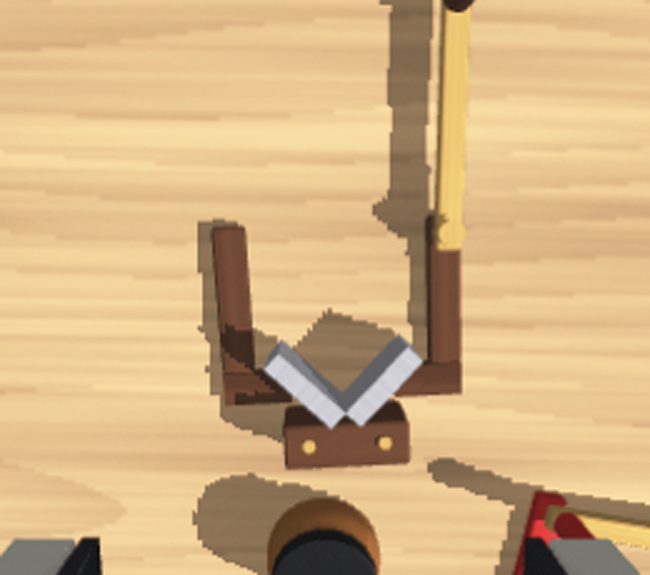

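View pics/w1c.png

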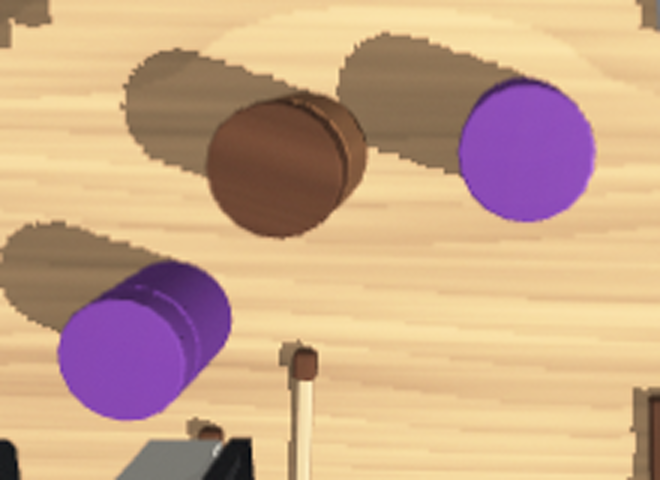

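Run:
```python
from h import *
from scipy.optimize import least_squares
T=np.load("T2.npy");T1=np.load("T1.npy")
L=np.array([[41,0,44],[18.4,36.8,44],[18.4,-36.8,44],[48.1,7.1,44],[48.1,-7.1,44],[-46,-44,12],[-46,-60,12]])/1e3
U=np.array([[346,412],[422,355],[265,367],[361,426],[332,428],[243,226],[212,229]])/2.5+[154,31]
def wp(p,L):
    c,s=np.cos(p[2]),np.sin(p[2]);return L@np.array([[c,s,0],[-s,c,0],[0,0,1]])+[p[0],p[1],0]
f=lambda p:(w2p("wrist",wp(p,L),T)-U).ravel()
s=least_squares(f,[.63,-.03,0],loss='soft_l1',x_scale=[.01,.01,.1]);p=s.x
print(p,np.degrees(p[2]));print(f(p).reshape(-1,2).round(1))
np.save("rest.npy",p)
print("salts",p2w("wrist",(201.7,155.7),.078,T1))
h=wp(p,np.array([[-.038,.052,.055]]))[0];print("hinge",h)
for t in(1.3,1.4,1.5,1.6):
    q=wp(p,np.array([[-.038-.1*np.sin(t),.052-.1*np.cos(t),.076]]))
    print(t,q.round(4),w2p("wrist",q,T1),w2p("top",q))
i1=cv2.imread("pics/w1.png")[130:280,310:490];cv2.imwrite("pics/k.png",cv2.resize(i1,None,fx=4,fy=4,interpolation=2))
```

```text
[ 0.62585619 -0.02316258  0.08301657] 4.756499122751715
[[ 0.1 -0.1]
 [ 0.7  1.8]
 [-0.3  0.8]
 [ 0.5 -0.2]
 [ 0.  -0.3]
 [-0.1 -0.4]
 [-1.1 -0.7]]
salts [ 0.46042141 -0.26083588  0.078     ]
hinge [0.58367515 0.02550733 0.055     ]
1.3 [[ 0.4899 -0.0091  0.076 ]] [[397.78076563 183.14471158]] [[253.65888602 244.69964725]]
1.4 [[4.869e-01 4.000e-04 7.600e-02]] [[405.34470702 181.06233078]] [[250.11401447 245.72045574]]
1.5 [[0.4849 0.0102 0.076 ]] [[413.01258741 179.71815896]] [[246.48638157 246.38149257]]
1.6 [[0.4838 0.0201 0.076 ]] [[420.69274899 179.12932942]] [[242.81267443 246.67611609]]
```

View pics/k.png

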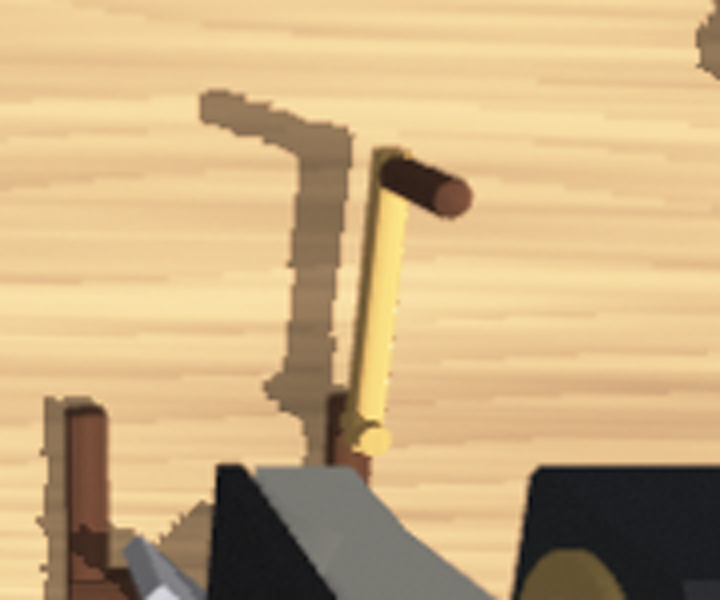

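Run:
```python
from h import *
T1=np.load("T1.npy");T2=np.load("T2.npy")
goto([.4604,-.2608,.13],-178.8);goto([.4604,-.2608,.035],-178.8)
print(p2w("wrist",(110+527/3,150),.078,T1),"peg",p2w("wrist",(423.5,179.5),.076,T1),"hinge",p2w("wrist",(403,240),.034,T1))
```

```text
shares [ 0.771 -0.876  0.404] turn 0.0002705142154553641
shares [ 0.771 -0.876  0.784] turn 0.0002705142154553641
[ 0.45092428 -0.15562916  0.078     ] peg [0.48420757 0.02387527 0.076     ] hinge [0.58434562 0.02516401 0.034     ]
```

Emit:
step_arm:
  plan:
    - [0.771, -0.876, 0.4, 0, 78]
    - [0.771, -0.876, 0.4, 0, 78]
    - [0.771, -0.876, 0.4, 0, 78]
    - [0.771, -0.876, 0.4, 0, 78]
    - [0.771, -0.876, 0.4, 0, 78]
    - [0.771, -0.876, 0.4, 0, 78]
    - [0.771, -0.876, 0.4, 0, 78]
    - [0.771, -0.876, 0.4, 0, 78]
    - [0.771, -0.876, 0.4, 0, 78]
    - [0.771, -0.876, 0.4, 0, 78]

```text
time_s: 3.28
tcp_pos: [0.4598, -0.2611, 0.1315]
eef_rot: [-180.0, 0.1, -178.9]
contact_force: [0.7, -0.1, -0.5]
gripper_width: 0.0777
gripper_force: 0.0
```

Run:
```python
from h import *
T=pose();im=eyes.capture("wrist");np.save("T3.npy",T);cv2.imwrite("pics/w3.png",im[:,:,::-1])
goto([.4604,-.2608,.035],-178.8)
for z in(.078,.0):print(w2p("wrist",[[.4604,-.2608,z],[.4314,-.2608,z],[.4604,-.2898,z],[.4604,-.2318,z]],T).round())
```

```text
shares [ 0.003 -0.001  0.387] turn -0.00019815881415089127
[[278. 214.]
 [279. 177.]
 [240. 213.]
 [315. 215.]]
[[278. 191.]
 [278. 162.]
 [249. 191.]
 [307. 192.]]
```

View pics/w3.png

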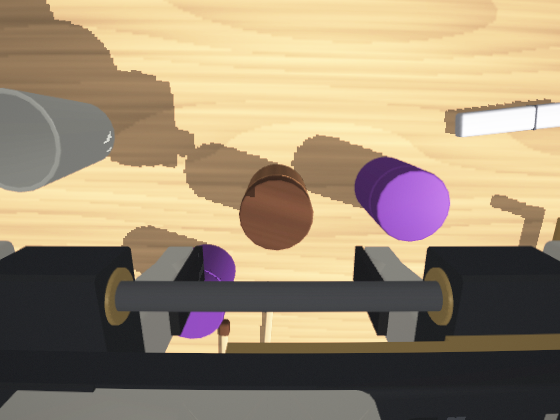

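Emit:
step_arm:
  plan:
    - [0, 0, 0.2, 0, 78]
    - [0, 0, 0.385, 0, 78]
    - [0, 0, 0.385, 0, 78]
    - [0, 0, 0.385, 0, 78]
    - [0, 0, 0.385, 0, 78]
    - [0, 0, 0.385, 0, 50]
    - [0, 0, 0.385, 0, 50]
    - [0, 0, 0.385, 0, 50]
    - [0, 0, 0.385, 0, 50]
    - [0, 0, 0.385, 0, 50]
    - [0, 0, 0.385, 0, 50]
  newtons: 15

```text
time_s: 4.25
tcp_pos: [0.4624, -0.2602, 0.0357]
eef_rot: [-179.9, 0.2, -178.7]
contact_force: [-0.3, -1.4, 6.4]
gripper_width: 0.0574
gripper_force: 15.0
```

Emit:
step_arm:
  plan:
    - [0, 0, 0, 0, 50]
    - [0, 0, -0.1, 0, 50]
    - [0, 0, -0.3, 0, 50]
    - [0, 0, -0.48, 0, 50]
    - [0, 0, -0.48, 0, 50]
    - [0, 0, -0.48, 0, 50]
    - [0, 0, -0.48, 0, 50]

```text
time_s: 4.83
tcp_pos: [0.4608, -0.2592, 0.1544]
eef_rot: [180.0, 0.1, -178.7]
contact_force: [-0.2, 1.3, -2.2]
gripper_width: 0.0575
gripper_force: 15.0
```

Run:
```python
from h import *
p=np.load("rest.npy");c,s=np.cos(p[2]),np.sin(p[2])
for x in(-.012,):
    g=[p[0]+c*x,p[1]+s*x]
    yaw=-180+np.degrees(p[2]);print(yaw,g);goto(g+[.155],yaw)
```

```text
-175.2435008772483 [np.float64(0.613897516125248), np.float64(-0.024157630557138602)]
shares [-0.633  0.926 -0.001] turn -0.05813173383661526
```

Emit:
step_arm:
  plan:
    - [-0.1, 0.14, 0, -0.05, 50]
    - [-0.633, 0.926, 0, -0.058, 50]
    - [-0.633, 0.926, 0, -0.058, 50]
    - [-0.633, 0.926, 0, -0.058, 50]
    - [-0.633, 0.926, 0, -0.058, 50]
    - [-0.633, 0.926, 0, -0.058, 50]
    - [-0.633, 0.926, 0, -0.058, 50]
    - [-0.633, 0.926, 0, -0.058, 50]
    - [-0.633, 0.926, 0, -0.058, 50]
    - [-0.633, 0.926, 0, -0.058, 50]
    - [-0.633, 0.926, 0, -0.058, 50]

```text
time_s: 5.75
tcp_pos: [0.6127, -0.0253, 0.1529]
eef_rot: [-180.0, -0.1, -175.3]
contact_force: [-0.1, -0.3, -2.2]
gripper_width: 0.0576
gripper_force: 15.0
```

Run:
```python
from h import *
T=pose();im=eyes.capture("wrist");np.save("T4.npy",T);cv2.imwrite("pics/w4.png",im[:,:,::-1])
goto([.6139,-.0242,.036],-175.24);print(r.get_state()['contact_force'])
```

```text
shares [-0.005  0.005  0.47 ] turn -0.0008690132153105878
[ 0.14185881 -0.22440631 -2.44055277]
```

View pics/w4.png

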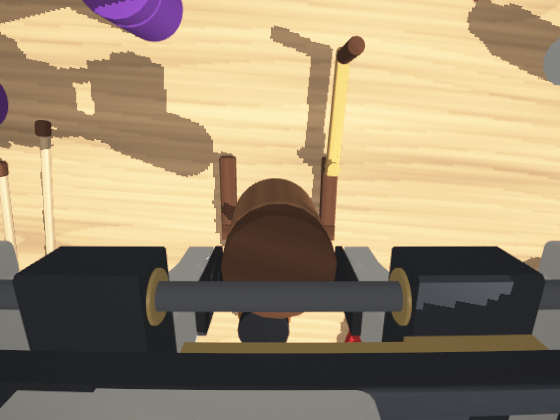

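Emit:
step_arm:
  plan:
    - [-0.005, 0.005, 0.1, 0, 50]
    - [-0.005, 0.005, 0.25, 0, 50]
    - [-0.005, 0.005, 0.38, 0, 50]
    - [-0.005, 0.005, 0.43, 0, 50]
    - [-0.005, 0.005, 0.45, 0, 50]
    - [-0.005, 0.005, 0.46, 0, 50]
    - [-0.005, 0.005, 0.465, 0, 50]
    - [-0.005, 0.005, 0.465, 0, 50]

```text
time_s: 6.47
tcp_pos: [0.616, -0.0234, 0.0392]
eef_rot: [180.0, 0.1, -175.2]
contact_force: [0.1, -0.2, -1.2]
gripper_width: 0.0576
gripper_force: 15.0
```

Emit:
step_arm:
  plan:
    - [0, 0, 0.006, 0, 50]
    - [0, 0, 0.01, 0, 50]
    - [0, 0, 0.01, 0, 50]

```text
time_s: 6.72
tcp_pos: [0.6155, -0.0231, 0.0361]
eef_rot: [180.0, 0.1, -175.2]
contact_force: [0.0, -0.7, -1.3]
gripper_width: 0.0577
gripper_force: 15.0
```

Emit:
step_arm:
  plan:
    - [0, 0, 0.004, 0, 50]
    - [0, 0, 0.006, 0, 50]
    - [0, 0, 0.006, 0, 50]

```text
time_s: 6.97
tcp_pos: [0.6163, -0.0232, 0.036]
eef_rot: [-180.0, 0.2, -175.2]
contact_force: [-2.4, -0.3, 9.3]
gripper_width: 0.0574
gripper_force: 15.0
```

Emit:
step_arm:
  plan:
    - [0, 0, 0, 0, 68]
    - [0, 0, 0, 0, 68]
    - [0, 0, 0, 0, 68]
    - [0, 0, -0.15, 0, 68]
    - [0, 0, -0.36, 0, 68]
    - [0, 0, -0.36, 0, 68]
    - [0, 0, -0.36, 0, 30]
    - [0.24, 0, -0.36, 0, 0]
    - [0.24, 0, -0.36, 0, 0]
    - [0.24, 0, -0.36, 0, 0]
    - [0.24, 0, -0.36, 0, 0]
    - [0.24, 0, -0.36, 0, 0]

```text
time_s: 7.97
tcp_pos: [0.5559, -0.0281, 0.1241]
eef_rot: [180.0, 0.0, -175.2]
contact_force: [0.8, -0.5, 0.8]
gripper_width: 0.0335
gripper_force: 0.0
```

Run:
```python
from h import *
T=pose();im=eyes.capture("wrist");np.save("T5.npy",T);cv2.imwrite("pics/w5.png",im[:,:,::-1]);print(r.get_state())
p=np.load("rest.npy");c,s=np.cos(p[2]),np.sin(p[2])
goto([p[0]-.072*c,p[1]-.072*s,.022],np.degrees(p[2])-180)
```

```text
{'time_s': 8.0167, 'joints': array([ 1.72703698e+01,  1.26914748e+01, -1.99693341e+01,  1.18748419e-02,
       -5.73188981e+01, -1.02487718e+02]), 'qd': array([-0.08239254,  0.49406684,  0.28767408, -0.00294809, -0.08757681,
        0.02423302]), 'joint_torque': array([ 5.06473225e-03, -4.49508691e+01,  2.58651316e+01,  6.17913812e+00,
       -1.01630527e-01, -8.39442855e-04]), 'tcp_pos': array([ 0.55603485, -0.02806071,  0.12390525]), 'eef_rot': array([-1.79994627e+02,  2.19741295e-02, -1.75210937e+02]), 'contact_force': array([ 0.03367324, -0.68599486, -0.49766007]), 'moment': array([-0.00155348, -0.02043464, -0.03437242]), 'gripper_force': 0.0, 'gripper_width': 0.029821331868690862}
shares [ 0.008 -0.004  0.408] turn 0.0005427360738371098
```

View pics/w5.png

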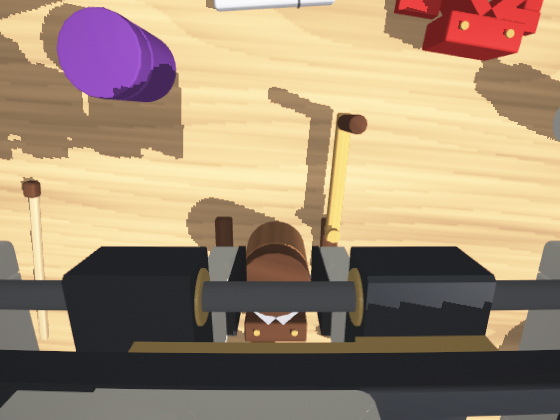

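Emit:
step_arm:
  plan:
    - [0, 0, 0, 0, 0]
    - [0, 0, 0, 0, 0]
    - [0, 0, 0, 0, 0]
    - [0, 0, 0.15, 0, 0]
    - [0, 0, 0.3, 0, 0]
    - [0, 0, 0.395, 0, 0]
    - [0, 0, 0.395, 0, 0]
    - [0, 0, 0.395, 0, 0]

```text
time_s: 8.68
tcp_pos: [0.5548, -0.0286, 0.0244]
eef_rot: [-179.9, -0.2, -175.2]
contact_force: [0.5, 0.1, 0.9]
gripper_width: 0.0004
gripper_force: 0.0
```

Emit:
step_arm:
  plan:
    - [-0.02, 0, 0, 0, 0]
    - [-0.04, 0, 0, 0, 0]
    - [-0.06, 0, 0, 0, 0]
    - [-0.07, 0, 0, 0, 0]
    - [-0.07, 0, 0, 0, 0]

```text
time_s: 9.1
tcp_pos: [0.5737, -0.0266, 0.026]
eef_rot: [180.0, 0.1, -175.2]
contact_force: [0.0, 0.1, -0.3]
gripper_width: 0.0003
gripper_force: 0.0
```

Emit:
step_arm:
  plan:
    - [-0.008, 0, 0, 0, 0]
    - [-0.016, 0, 0, 0, 0]
    - [-0.024, 0, 0, 0, 0]
    - [-0.024, 0, 0, 0, 0]

```text
time_s: 9.43
tcp_pos: [0.5787, -0.0264, 0.0253]
eef_rot: [-180.0, -0.0, -175.2]
contact_force: [-2.8, -1.4, 3.2]
gripper_width: 0.0005
gripper_force: 1.5
```

Emit:
step_arm:
  plan:
    - [-0.004, 0, 0, 0, 0]
    - [-0.008, 0, 0, 0, 0]
    - [-0.012, 0, 0, 0, 0]
    - [-0.012, 0, 0, 0, 0]

```text
time_s: 9.77
tcp_pos: [0.5819, -0.026, 0.0252]
eef_rot: [-180.0, 0.0, -175.2]
contact_force: [-2.5, -1.3, 3.0]
gripper_width: 0.0007
gripper_force: 1.7
```

Emit:
step_arm:
  plan:
    - [-0.004, 0, 0, 0, 0]
    - [-0.008, 0, 0, 0, 0]
    - [-0.012, 0, 0, 0, 0]
    - [-0.012, 0, 0, 0, 0]

```text
time_s: 10.1
tcp_pos: [0.5849, -0.0257, 0.0252]
eef_rot: [-180.0, 0.0, -175.2]
contact_force: [-2.9, -0.4, 3.6]
gripper_width: 0.0007
gripper_force: 2.0
```

Emit:
step_arm:
  plan:
    - [-0.004, 0, 0, 0, 0]
    - [-0.008, 0, 0, 0, 0]
    - [-0.008, 0, 0, 0, 0]

```text
time_s: 10.35
tcp_pos: [0.5863, -0.0258, 0.0253]
eef_rot: [-180.0, -0.0, -175.2]
contact_force: [-4.1, -0.4, 5.0]
gripper_width: 0.0008
gripper_force: 2.9
```

Emit:
step_arm:
  plan:
    - [-0.002, 0, -0.004, 0, 0]
    - [-0.002, 0, -0.004, 0, 0]

```text
time_s: 10.52
tcp_pos: [0.5876, -0.0255, 0.0264]
eef_rot: [180.0, 0.0, -175.2]
contact_force: [-3.7, -0.7, 4.9]
gripper_width: 0.0006
gripper_force: 2.1
```

Run:
```python
from h import *
im=eyes.capture("scene");u,v=w2p("scene",[[.62,-.02,.04]])[0].astype(int);print(u,v)
a=cv2.resize(im[v-60:v+45,u-70:u+70],None,fx=5,fy=5,interpolation=2);cv2.imwrite("pics/s6.png",a[:,:,::-1])
```

```text
308 220
```

View pics/s6.png

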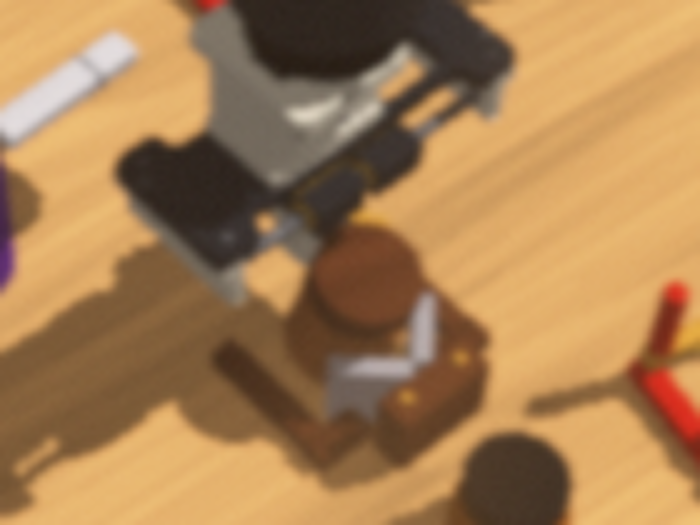

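Emit:
step_arm:
  plan:
    - [-0.004, 0, 0, 0, 0]
    - [-0.004, 0, 0, 0, 0]
    - [-0.004, 0, 0, 0, 0]

```text
time_s: 10.82
tcp_pos: [0.5879, -0.0256, 0.0264]
eef_rot: [-180.0, -0.0, -175.2]
contact_force: [-5.2, -1.0, 6.9]
gripper_width: 0.0003
gripper_force: 3.4
```

Emit:
step_arm:
  plan:
    - [0.03, 0, 0, 0, 0]
    - [0.03, 0, -0.044, 0, 0]
    - [0.03, 0, -0.044, 0, 0]
    - [0.01, 0, -0.044, 0, 0]
    - [0.004, 0, -0.044, 0, 0]
    - [0, 0, -0.044, 0, 0]
    - [0, 0, -0.044, 0, 0]

```text
time_s: 11.4
tcp_pos: [0.5885, -0.0254, 0.037]
eef_rot: [-180.0, -0.0, -175.2]
contact_force: [-1.6, -1.3, 1.7]
gripper_width: 0.0004
gripper_force: 0.9
```

Emit:
step_arm:
  plan:
    - [-0.004, 0, 0, 0, 0]
    - [-0.008, 0, 0, 0, 0]
    - [-0.008, 0, 0, 0, 0]

```text
time_s: 11.65
tcp_pos: [0.5904, -0.0253, 0.0371]
eef_rot: [-180.0, -0.0, -175.2]
contact_force: [-1.0, -0.1, 1.2]
gripper_width: 0.0006
gripper_force: 0.9
```

Emit:
step_arm:
  plan:
    - [-0.004, 0, 0, 0, 0]
    - [-0.008, 0, 0, 0, 0]
    - [-0.008, 0, 0, 0, 0]

```text
time_s: 11.9
tcp_pos: [0.5924, -0.0251, 0.0373]
eef_rot: [180.0, 0.0, -175.2]
contact_force: [-2.7, -0.4, 2.6]
gripper_width: 0.0007
gripper_force: 1.1
```

Run:
```python
from h import *
# lid ellipse in scene & top: segment lid by colour near expected
p=np.load("rest.npy")
a=np.linspace(0,2*np.pi,73)
for n in("scene","top"):
    im=eyes.capture(n);cv2.imwrite(f"pics/{n}7.png",im[:,:,::-1])
s=r.get_state();print(s['contact_force'],s['tcp_pos'],s['moment'])
im=cv2.imread("pics/scene7.png");u,v=w2p("scene",[[p[0],p[1],.078]])[0];print(u,v,im[int(v),int(u)],w2p("scene",[[p[0],p[1]-.029,.078],[p[0]+.029,p[1],.078]]))
hsv=cv2.cvtColor(im,cv2.COLOR_BGR2HSV)
for y in range(int(v)-12,int(v)+18,3):print(y,[tuple(map(int,im[y,x])) [2] for x in range(int(u)-24,int(u)+26,2)])
```

```text
[-0.93645289  0.36807464  1.51585796] [ 0.59226079 -0.02509794  0.03721759] [-0.0854967   0.54215537 -0.01149957]
310.0441503661669 213.59585642091946 [ 39  66 116] [[300.865447   219.22766581]
 [317.47477254 221.27544553]]
201 [53, 56, 66, 101, 109, 92, 96, 88, 67, 54, 54, 78, 154, 214, 224, 221, 222, 219, 212, 209, 209, 214, 212, 208, 207]
204 [59, 57, 79, 140, 122, 112, 105, 96, 70, 60, 88, 134, 191, 204, 208, 213, 212, 209, 210, 211, 210, 208, 208, 211, 219]
207 [60, 55, 71, 113, 145, 125, 112, 117, 110, 87, 102, 107, 108, 112, 116, 132, 165, 199, 210, 209, 209, 212, 220, 224, 224]
210 [78, 111, 173, 226, 228, 214, 166, 125, 96, 94, 111, 116, 119, 122, 124, 121, 121, 138, 186, 213, 223, 225, 222, 221, 223]
213 [146, 198, 225, 227, 229, 229, 221, 160, 112, 118, 119, 120, 116, 118, 115, 113, 114, 114, 147, 213, 222, 219, 225, 228, 227]
216 [144, 203, 230, 229, 223, 215, 183, 97, 100, 114, 113, 111, 112, 112, 113, 113, 116, 117, 124, 172, 217, 226, 226, 219, 216]
219 [163, 217, 221, 219, 218, 201, 124, 79, 78, 101, 109, 111, 112, 114, 115, 117, 119, 120, 130, 145, 146, 191, 213, 226, 230]
222 [123, 155, 206, 214, 189, 126, 92, 87, 74, 79, 101, 113, 116, 116, 117, 118, 119, 121, 160, 157, 120, 125, 167, 213, 228]
225 [122, 121, 124, 135, 115, 91, 91, 94, 93, 81, 75, 81, 91, 98, 100, 96, 101, 138, 180, 153, 101, 108, 109, 118, 166]
228 [106, 118, 121, 124, 117, 97, 95, 95, 95, 94, 91, 88, 86, 87, 90, 108, 132, 154, 183, 155, 113, 112, 120, 116, 117]
```

Run:
```python
from h import *
p=np.load("rest.npy");c,s=np.cos(p[2]),np.sin(p[2])
L=np.array([[41,0,44],[18.4,36.8,44],[18.4,-36.8,44],[48.1,7.1,44],[48.1,-7.1,44]])/1e3
W=L@np.array([[c,s,0],[-s,c,0],[0,0,1]])+[p[0],p[1],0]
print((w2p("scene",W)-[238,160])*5)
print("home lid",(w2p("scene",[[p[0],p[1],.078]])-[238,160])*5)
# 1 mm sensitivities
print((w2p("scene",[[p[0]+.01,p[1],.078],[p[0],p[1]+.01,.078]])-w2p("scene",[[p[0],p[1],.078]]))/10*5)
goto([p[0]-.004*c,p[1]-.004*s,.022],np.degrees(p[2])-180)
```

```text
[[412.82916953 357.68360914]
 [433.17595162 290.80395865]
 [328.35533503 369.59133308]
 [432.92692969 358.82708304]
 [412.6544315  374.41809056]]
home lid [[360.22075183 267.9792821 ]]
[[ 1.26941911  1.31203741]
 [ 1.56238106 -0.95848309]]
shares [-0.119 -0.003  0.061] turn 0.00038246638920090467
```

Emit:
step_arm:
  plan:
    - [0.08, 0, 0, 0, 0]
    - [0.08, 0, -0.15, 0, 30]
    - [0.08, 0, -0.36, 0, 74]
    - [0.08, 0, -0.36, 0, 74]
    - [0.08, 0, -0.36, 0, 74]
    - [-0.119, 0, -0.36, 0, 74]
    - [-0.119, 0, -0.36, 0, 74]
    - [-0.119, 0, -0.36, 0, 74]
    - [-0.119, 0, -0.36, 0, 74]
    - [-0.119, 0, -0.36, 0, 74]
    - [-0.119, 0, -0.36, 0, 74]
  newtons: 8

```text
time_s: 12.92
tcp_pos: [0.6213, -0.0227, 0.127]
eef_rot: [180.0, -0.0, -175.2]
contact_force: [0.6, -0.3, -0.0]
gripper_width: 0.0617
gripper_force: 0.0
```

Run:
```python
from h import *
p=np.load("rest.npy");c,s=np.cos(p[2]),np.sin(p[2])
goto([p[0]-.004*c,p[1]-.004*s,.022],np.degrees(p[2])-180);print(r.get_state()['gripper_width'])
# lid location in the wrist & scene images vs prediction, via brown mask and min-error shift of the projected lid disc
a=np.linspace(0,2*np.pi,60);T=pose()
for n in("scene","top"):
    im=eyes.capture(n)[:,:,::-1].astype(float);
    cv2.imwrite(f"pics/{n}8.png",im)
```

```text
shares [-0.002 -0.003  0.42 ] turn 0.00028399721654892573
0.061661652592154816[ WARN:0@0.456] global loadsave.cpp:1063 imwrite_ Unsupported depth image for selected encoder is fallbacked to CV_8U.
```

Emit:
step_arm:
  plan:
    - [0, -0.003, 0, 0, 74]
    - [0, -0.003, 0, 0, 74]
    - [0, -0.003, 0.15, 0, 74]
    - [0, -0.003, 0.3, 0, 74]
    - [0, -0.003, 0.38, 0, 74]
    - [0, -0.003, 0.415, 0, 74]
    - [0, -0.003, 0.415, 0, 74]
    - [0, -0.003, 0.415, 0, 74]

```text
time_s: 13.68
tcp_pos: [0.6226, -0.0234, 0.0242]
eef_rot: [-180.0, 0.0, -175.2]
contact_force: [0.4, -0.8, 1.2]
gripper_width: 0.074
gripper_force: 0.0
```

Emit:
step_arm:
  plan:
    - [0, 0, 0, 0, 50]
    - [0, 0, 0, 0, 50]
    - [0, 0, 0, 0, 50]
    - [0, 0, 0, 0, 50]
    - [0, 0, 0, 0, 50]
    - [0, 0, 0, 0, 50]
  newtons: 8

```text
time_s: 14.18
tcp_pos: [0.6232, -0.0236, 0.025]
eef_rot: [-180.0, 0.2, -175.2]
contact_force: [0.2, -1.8, 6.5]
gripper_width: 0.0576
gripper_force: 8.0
```

Emit:
step_arm:
  plan:
    - [0, 0, -0.002, 0, 50]
    - [0, 0, -0.002, 0, 50]

```text
time_s: 14.35
tcp_pos: [0.6228, -0.0236, 0.0251]
eef_rot: [-180.0, 0.1, -175.2]
contact_force: [1.0, -2.8, 5.5]
gripper_width: 0.0576
gripper_force: 8.0
```

Emit:
step_arm:
  plan:
    - [0, 0, -0.006, 0, 50]
    - [0, 0, -0.006, 0, 50]
    - [0, 0, -0.006, 0, 50]

```text
time_s: 14.6
tcp_pos: [0.6215, -0.0232, 0.0252]
eef_rot: [180.0, -0.0, -175.2]
contact_force: [0.7, 0.2, 0.5]
gripper_width: 0.0578
gripper_force: 8.0
```

Emit:
step_arm:
  plan:
    - [-0.004, 0, 0, 0, 50]
    - [-0.004, 0, 0, 0, 50]
    - [-0.008, 0, 0, 0, 50]
    - [-0.008, 0, 0, 0, 50]

```text
time_s: 14.93
tcp_pos: [0.6237, -0.0232, 0.0254]
eef_rot: [-180.0, -0.0, -175.2]
contact_force: [-2.3, 0.2, 2.9]
gripper_width: 0.0576
gripper_force: 8.0
```

Emit:
step_arm:
  plan:
    - [-0.004, 0, -0.002, 0, 50]
    - [-0.004, 0, -0.002, 0, 50]
    - [-0.008, 0, -0.004, 0, 50]
    - [-0.008, 0, -0.004, 0, 50]

```text
time_s: 15.27
tcp_pos: [0.6261, -0.023, 0.0263]
eef_rot: [180.0, 0.0, -175.2]
contact_force: [-0.1, -0.2, -2.6]
gripper_width: 0.0573
gripper_force: 8.0
```

Emit:
step_arm:
  plan:
    - [0, 0, 0.004, 0, 50]
    - [0, 0, 0.004, 0, 64]
    - [0, 0, 0.004, 0, 64]
    - [0, 0, 0.004, 0, 64]
    - [0.026, 0, -0.004, 0, 64]
    - [0.026, 0, -0.004, 0, 64]
    - [0.026, 0, -0.004, 0, 50]
    - [0.026, 0, -0.004, 0, 50]
    - [0.026, 0, -0.004, 0, 50]
    - [0.026, 0, -0.004, 0, 50]
    - [0.026, 0, -0.004, 0, 50]

```text
time_s: 16.18
tcp_pos: [0.6197, -0.0238, 0.0279]
eef_rot: [-180.0, 0.0, -175.2]
contact_force: [0.2, -2.1, 4.8]
gripper_width: 0.0576
gripper_force: 8.0
```

Emit:
step_arm:
  plan:
    - [0, 0, -0.007, 0, 50]
    - [0, 0, -0.007, 0, 50]
    - [-0.004, 0, -0.008, 0, 50]
    - [-0.008, 0, -0.009, 0, 50]
    - [-0.012, 0, -0.01, 0, 50]
    - [-0.012, 0, -0.01, 0, 50]

```text
time_s: 16.68
tcp_pos: [0.6225, -0.0232, 0.0297]
eef_rot: [180.0, -0.0, -175.2]
contact_force: [0.4, -0.1, -2.8]
gripper_width: 0.0579
gripper_force: 8.0
```

Barely airborne with no contact yet; go on.

Emit:
step_arm:
  plan:
    - [-0.004, 0, 0, 0, 50]
    - [-0.008, 0, 0, 0, 50]
    - [-0.008, 0, 0, 0, 50]

```text
time_s: 16.93
tcp_pos: [0.6246, -0.0232, 0.0299]
eef_rot: [-180.0, 0.0, -175.2]
contact_force: [0.1, 0.1, -2.8]
gripper_width: 0.0576
gripper_force: 8.0
```

Run:
```python
from h import *
T=pose();im=eyes.capture("wrist");cv2.imwrite("pics/w9.png",im[:,:,::-1])
for o in(-.008,-.004,0,.004):
    print(o,[w2p("wrist",(T@[-(o-.029),0,T[2,3]-z,1])[:3],T)[0].round(1).tolist() for z in(0,.078)])
for u in(274,279,284):print(u,[(v,im[v,u].tolist()) for v in range(160,250,2)] if u==279 else [(v,int(im[v,u,0])) for v in range(160,250,2)])
```

```text
-0.008 [[277.3, 171.0], [277.0, 200.3]]
-0.004 [[277.3, 176.8], [277.0, 208.9]]
0 [[277.3, 182.7], [277.0, 217.4]]
0.004 [[277.3, 188.4], [277.0, 225.7]]
274 [(160, 244), (162, 242), (164, 242), (166, 242), (168, 240), (170, 239), (172, 240), (174, 184), (176, 154), (178, 158), (180, 100), (182, 91), (184, 91), (186, 91), (188, 89), (190, 91), (192, 91), (194, 91), (196, 90), (198, 91), (200, 93), (202, 107), (204, 67), (206, 64), (208, 63), (210, 60), (212, 58), (214, 62), (216, 70), (218, 67), (220, 70), (222, 69), (224, 68), (226, 68), (228, 68), (230, 70), (232, 72), (234, 71), (236, 72), (238, 72), (240, 74), (242, 76), (244, 77), (246, 78), (248, 77)]
279 [(160, [244, 216, 159]), (162, [242, 211, 156]), (164, [242, 211, 155]), (166, [242, 210, 156]), (168, [241, 208, 154]), (170, [238, 205, 152]), (172, [239, 207, 151]), (174, [243, 214, 158]), (176, [242, 210, 156]), (178, [194, 158, 117]), (180, [102, 74, 52]), (182, [97, 69, 47]), (184, [97, 69, 48]), (186, [97, 68, 48]), (188, [97, 68, 48]), (190, [97, 68, 47]), (192, [97, 68, 48]), (194, [97, 68, 48]), (196, [97, 68, 48]),
[... 359 characters left out ...]
(232, [70, 48, 37]), (234, [72, 49, 38]), (236, [73, 48, 38]), (238, [73, 50, 38]), (240, [74, 50, 38]), (242, [74, 51, 38]), (244, [76, 51, 38]), (246, [77, 51, 38]), (248, [78, 54, 41])]
284 [(160, 245), (162, 243), (164, 241), (166, 242), (168, 240), (170, 238), (172, 245), (174, 248), (176, 248), (178, 249), (180, 108), (182, 94), (184, 95), (186, 96), (188, 95), (190, 96), (192, 96), (194, 97), (196, 97), (198, 97), (200, 96), (202, 104), (204, 62), (206, 63), (208, 63), (210, 62), (212, 61), (214, 66), (216, 68), (218, 69), (220, 67), (222, 70), (224, 69), (226, 67), (228, 68), (230, 69), (232, 69), (234, 71), (236, 72), (238, 72), (240, 72), (242, 76), (244, 75), (246, 76), (248, 77)]
```

Emit:
step_arm:
  plan:
    - [0, 0, 0.005, 0, 50]
    - [0, 0, 0.007, 0, 64]
    - [0, 0, 0.007, 0, 64]
    - [0, 0, 0.007, 0, 64]
    - [0.02, 0, 0, 0, 64]
    - [0.02, 0, 0, 0, 64]
    - [0.02, 0, 0, 0, 50]
    - [0.02, 0, 0, 0, 50]
    - [0.02, 0, 0, 0, 50]
    - [0.02, 0, 0, 0, 50]
    - [0.02, 0, 0, 0, 50]

```text
time_s: 17.9
tcp_pos: [0.6196, -0.0238, 0.0303]
eef_rot: [-180.0, 0.0, -175.2]
contact_force: [-0.3, -2.0, 4.0]
gripper_width: 0.0578
gripper_force: 8.0
```

Emit:
step_arm:
  plan:
    - [0, 0, -0.007, 0, 50]
    - [0, 0, -0.009, 0, 50]
    - [-0.004, 0, -0.009, 0, 50]
    - [-0.008, 0, -0.009, 0, 50]
    - [-0.008, 0, -0.009, 0, 50]

```text
time_s: 18.32
tcp_pos: [0.6214, -0.0233, 0.0319]
eef_rot: [180.0, -0.0, -175.2]
contact_force: [0.6, 0.8, -2.1]
gripper_width: 0.0577
gripper_force: 8.0
```

Emit:
step_arm:
  plan:
    - [-0.004, 0, 0, 0, 50]
    - [-0.006, 0, 0, 0, 50]
    - [-0.006, 0, 0, 0, 50]

```text
time_s: 18.57
tcp_pos: [0.6228, -0.0233, 0.032]
eef_rot: [-180.0, -0.0, -175.2]
contact_force: [-0.4, -0.3, -2.9]
gripper_width: 0.0575
gripper_force: 8.0
```

Emit:
step_arm:
  plan:
    - [-0.004, 0, 0, 0, 50]
    - [-0.004, 0, 0, 0, 50]
    - [-0.004, 0, 0, 0, 50]

```text
time_s: 18.82
tcp_pos: [0.6234, -0.0235, 0.032]
eef_rot: [-180.0, -0.0, -175.2]
contact_force: [-0.8, -0.9, -2.0]
gripper_width: 0.0574
gripper_force: 8.0
```

Emit:
step_arm:
  plan:
    - [-0.004, 0, 0, 0, 50]
    - [-0.004, 0, 0, 0, 50]
    - [-0.004, 0, 0, 0, 50]

```text
time_s: 19.07
tcp_pos: [0.6245, -0.0235, 0.0321]
eef_rot: [-180.0, -0.0, -175.2]
contact_force: [-2.2, -2.7, -1.9]
gripper_width: 0.0575
gripper_force: 8.0
```

Emit:
step_arm:
  plan:
    - [0, -0.006, 0, 0, 50]
    - [-0.004, -0.006, 0, 0, 50]
    - [-0.004, -0.006, 0, 0, 50]

```text
time_s: 19.32
tcp_pos: [0.6261, -0.0244, 0.0322]
eef_rot: [180.0, -0.0, -175.2]
contact_force: [-1.7, -0.2, -1.1]
gripper_width: 0.0581
gripper_force: 8.0
```

Emit:
step_arm:
  plan:
    - [-0.004, 0, 0, 0, 50]
    - [-0.006, 0, 0, 0, 50]
    - [-0.006, 0, 0, 0, 50]

```text
time_s: 19.57
tcp_pos: [0.627, -0.0244, 0.0322]
eef_rot: [180.0, -0.1, -175.2]
contact_force: [-4.4, 0.4, 1.5]
gripper_width: 0.0577
gripper_force: 8.0
```

Run:
```python
from h import *
T=pose();im=eyes.capture("wrist");cv2.imwrite("pics/w10.png",im[:,:,::-1]);print(r.get_state()['contact_force'])
for o in(-.004,0,.004,.008):
    print(o,[w2p("wrist",(T@[-(o-.029),0,T[2,3]-z,1])[:3],T)[0].round(1).tolist() for z in(.001,.079)])
print([(v,int(im[v,279,0])) for v in range(170,250,1)])
```

```text
[-5.48690015 -0.39108212  2.1623988 ]
-0.004 [[277.3, 176.5], [277.0, 208.1]]
0 [[277.3, 182.3], [277.0, 216.5]]
0.004 [[277.3, 188.0], [277.0, 224.8]]
0.008 [[277.3, 193.7], [277.0, 233.0]]
[(170, 243), (171, 246), (172, 248), (173, 209), (174, 162), (175, 157), (176, 155), (177, 156), (178, 115), (179, 98), (180, 99), (181, 98), (182, 99), (183, 99), (184, 99), (185, 100), (186, 98), (187, 98), (188, 97), (189, 99), (190, 99), (191, 98), (192, 99), (193, 98), (194, 100), (195, 99), (196, 99), (197, 99), (198, 99), (199, 98), (200, 99), (201, 98), (202, 99), (203, 98), (204, 98), (205, 98), (206, 97), (207, 103), (208, 110), (209, 111), (210, 84), (211, 66), (212, 64), (213, 63), (214, 64), (215, 65), (216, 64), (217, 65), (218, 65), (219, 63), (220, 63), (221, 61), (222, 60), (223, 59), (224, 59), (225, 62), (226, 68), (227, 68), (228, 68), (229, 69), (230, 68), (231, 68), (232, 68), (233, 68), (234, 69), (235, 68), (236, 68), (237, 68), (238, 67), (239, 66), (240, 68), (241, 68), (242, 69), (243, 71), (244, 72), (245, 71), (246, 71), (247, 71), (248, 72), (249, 72)]
```

Emit:
step_arm:
  plan:
    - [0.008, 0, 0.004, 0, 50]
    - [0.008, 0, 0.004, 0, 66]
    - [0.008, 0, 0.004, 0, 66]
    - [0.008, 0, 0.004, 0, 66]
    - [0.016, 0, 0.02, 0, 66]
    - [0.016, 0, 0.048, 0, 66]
    - [0.016, 0, 0.048, 0, 66]
    - [0.016, 0, 0.048, 0, 66]

```text
time_s: 20.28
tcp_pos: [0.623, -0.0249, 0.0194]
eef_rot: [-180.0, -0.1, -175.2]
contact_force: [0.0, 0.5, 1.1]
gripper_width: 0.0662
gripper_force: 0.0
```

```bash
cat > edge.py <<'E'
from h import *
def edge():
    T=pose();im=eyes.capture("wrist");s=r.get_state();print(s['tcp_pos'].round(4),s['contact_force'].round(1))
    c=im[:,275:284,0].astype(float).mean(1)
    k=np.arange(150,250)
    base=next(v for v in k if c[v]<130)
    rim=next(v for v in k if v>base+12 and c[v]<85)  # body/lid seam
    top=next(v for v in range(rim+5,260) if c[v+1:v+5].mean()-c[v-4:v].mean()>5)+1
    O=np.arange(-.015,.015,.0005)
    for n,v,z in(("base",base,0),("lid",top,.078)):
        q=[w2p("wrist",(T@[-(o-.029),0,T[2,3]-z,1])[:3],T)[0][1] for o in O]
        o=np.interp(v,q,O);w=T@[-o,0,0,1];p=np.load("rest.npy")
        d=w[:2]-p[:2];print(n,v,'o %.4f'%o,'rest x %.4f y %.4f'%(d@[np.cos(p[2]),np.sin(p[2])],d@[-np.sin(p[2]),np.cos(p[2])]))
if __name__=="__main__":edge()
E
python3 edge.py
```

```text
[ 0.6233 -0.0249  0.0198] [ 0.9  0.2 -0.4]
base 187 o 0.0007 rest x -0.0023 y -0.0015
lid 226 o 0.0005 rest x -0.0025 y -0.0015
```

Emit:
step_arm:
  plan:
    - [0.012, 0, 0, 0, 66]
    - [0.012, 0, 0, 0, 66]
    - [0.012, 0, 0, 0, 50]
    - [0.012, 0, 0, 0, 50]
    - [0.012, 0, 0, 0, 50]
    - [0.012, 0, 0, 0, 50]
    - [0.012, 0, 0, 0, 50]
  newtons: 10

```text
time_s: 20.92
tcp_pos: [0.6207, -0.0251, 0.0204]
eef_rot: [-180.0, 0.0, -175.2]
contact_force: [-1.0, -1.9, 2.1]
gripper_width: 0.0576
gripper_force: 10.0
```

Emit:
step_arm:
  plan:
    - [0, 0, -0.005, 0, 50]
    - [0, 0, -0.005, 0, 50]
    - [0, 0, -0.005, 0, 50]

```text
time_s: 21.17
tcp_pos: [0.6202, -0.0249, 0.0211]
eef_rot: [180.0, -0.0, -175.2]
contact_force: [-0.1, 0.9, -2.3]
gripper_width: 0.0577
gripper_force: 10.0
```

Emit:
step_arm:
  plan:
    - [-0.004, 0, 0.001, 0, 50]
    - [-0.008, 0, 0.001, 0, 50]
    - [-0.008, 0, 0.001, 0, 50]

```text
time_s: 21.42
tcp_pos: [0.6226, -0.0248, 0.021]
eef_rot: [-180.0, -0.0, -175.2]
contact_force: [-0.1, -0.2, -1.0]
gripper_width: 0.0578
gripper_force: 10.0
```

Emit:
step_arm:
  plan:
    - [-0.004, 0, 0, 0, 50]
    - [-0.004, 0, 0, 0, 50]
    - [-0.004, 0, 0, 0, 50]

```text
time_s: 21.67
tcp_pos: [0.6235, -0.0248, 0.0212]
eef_rot: [180.0, -0.0, -175.2]
contact_force: [0.2, -0.8, -3.1]
gripper_width: 0.0576
gripper_force: 10.0
```

Emit:
step_arm:
  plan:
    - [-0.004, 0, 0.001, 0, 50]
    - [-0.004, 0, 0.001, 0, 50]
    - [-0.004, 0, 0.001, 0, 50]

```text
time_s: 21.92
tcp_pos: [0.624, -0.0247, 0.0208]
eef_rot: [180.0, -0.0, -175.2]
contact_force: [-2.1, 0.4, -1.8]
gripper_width: 0.0576
gripper_force: 10.0
```

```bash
python3 edge.py
```

```text
[ 0.6241 -0.0247  0.0208] [-1.8  0.6 -1.3]
base 189 o 0.0023 rest x 0.0004 y -0.0014
lid 230 o 0.0028 rest x 0.0008 y -0.0014
```

Emit:
step_arm:
  plan:
    - [-0.004, 0.001, 0, 0, 50]
    - [-0.006, 0.001, 0, 0, 50]
    - [-0.006, 0.001, 0, 0, 50]

```text
time_s: 22.22
tcp_pos: [0.6243, -0.0247, 0.0207]
eef_rot: [-180.0, -0.2, -175.2]
contact_force: [-7.0, 0.1, 2.4]
gripper_width: 0.0577
gripper_force: 10.0
```

Both faces about 5 N. Hold about a second.

Emit:
step_arm:
  plan:
    - [0, 0, 0, 0, 50]
    - [0, 0, 0, 0, 50]
    - [0, 0, 0, 0, 50]
    - [0, 0, 0, 0, 50]
    - [0, 0, 0, 0, 50]
    - [0, 0, 0, 0, 50]

```text
time_s: 22.72
tcp_pos: [0.6243, -0.0247, 0.0207]
eef_rot: [-180.0, -0.2, -175.2]
contact_force: [-5.4, -0.7, 1.8]
gripper_width: 0.0576
gripper_force: 10.0
```

```bash
python3 edge.py
```

```text
[ 0.6243 -0.0247  0.0207] [-5.7  0.4  1.3]
base 189 o 0.0023 rest x 0.0006 y -0.0014
lid 231 o 0.0032 rest x 0.0015 y -0.0014
```

Emit:
step_arm:
  plan:
    - [0, 0, 0, 0, 50]
    - [0, 0, 0, 0, 50]
    - [0, 0, 0, 0, 50]
    - [0, 0, 0, 0, 50]
    - [0, 0, 0, 0, 50]
    - [0, 0, 0, 0, 50]

```text
time_s: 23.27
tcp_pos: [0.6243, -0.0247, 0.0207]
eef_rot: [-180.0, -0.2, -175.2]
contact_force: [-6.4, -0.2, 1.8]
gripper_width: 0.0576
gripper_force: 10.0
```

Emit:
step_arm:
  plan:
    - [0, 0, 0, 0, 66]
    - [0, 0, 0, 0, 66]
    - [0, 0, 0, 0, 66]
    - [0, 0, 0, 0, 66]
    - [0, 0, -0.1, 0, 66]
    - [0, 0, -0.3, 0, 66]
    - [0, 0, -0.43, 0, 66]
    - [0, 0, -0.43, 0, 66]
    - [0, 0, -0.43, 0, 66]

```text
time_s: 24.02
tcp_pos: [0.6284, -0.0239, 0.1321]
eef_rot: [180.0, 0.4, -175.2]
contact_force: [-0.4, -0.6, -1.6]
gripper_width: 0.066
gripper_force: 0.0
```

```bash
python3 edge.py
python3 - <<'E'
from h import *
p=np.load("rest.npy")
goto([.4842,.0239,.125],-180+np.degrees(p[2]))
goto([.4842,.0239,.042],-180+np.degrees(p[2]))
E
```

```text
[ 0.6268 -0.024   0.1299] [-0.3 -0.5 -0.2]
base 159 o -0.0024 rest x 0.0000 y -0.0009
lid 178 o 0.0014 rest x 0.0039 y -0.0009
shares [0.552 0.238 0.018] turn 0.00025585100972923177
shares [0.554 0.238 0.35 ] turn 0.00025585100972923177
```

```bash
python3 edge.py
python3 - <<'E'
from h import *
T=pose();im=eyes.capture("wrist");p=np.load("rest.npy")
print([(v,int(im[v,275:284,0].mean())) for v in range(140,250,2)])
for x in(-.003,0,.003):print(w2p("wrist",[[p[0]-.029+x,p[1],z] for z in(0,.078)]+[[p[0]+.029+x,p[1],.078]],T).round(1).tolist())
goto([.4842,.0239,.125],-180+np.degrees(p[2]))
E
```

```text
[ 0.6259 -0.0242  0.1285] [ 0.1 -0.1 -0.8]
base 161 o -0.0008 rest x 0.0001 y -0.0009
lid 180 o 0.0025 rest x 0.0034 y -0.0009
[(140, 246), (142, 246), (144, 244), (146, 242), (148, 241), (150, 240), (152, 238), (154, 242), (156, 247), (158, 245), (160, 220), (162, 138), (164, 95), (166, 95), (168, 94), (170, 95), (172, 110), (174, 64), (176, 60), (178, 102), (180, 117), (182, 119), (184, 120), (186, 118), (188, 120), (190, 124), (192, 127), (194, 128), (196, 132), (198, 135), (200, 136), (202, 136), (204, 135), (206, 132), (208, 130), (210, 128), (212, 123), (214, 121), (216, 120), (218, 119), (220, 119), (222, 120), (224, 122), (226, 122), (228, 124), (230, 124), (232, 123), (234, 125), (236, 127), (238, 124), (240, 126), (242, 128), (244, 125), (246, 121), (248, 136)]
[[281.2, 159.0], [282.3, 173.2], [275.9, 246.2]]
[[281.0, 162.1], [282.0, 177.2], [275.6, 249.7]]
[[280.7, 165.2], [281.6, 181.2], [275.3, 253.2]]
shares [0.547 0.239 0.011] turn 0.00017984889475428645
```

Emit:
step_arm:
  plan:
    - [0.547, 0.239, 0, 0, 44]
    - [0.547, 0.239, 0, 0, 44]
    - [0.547, 0.239, 0, 0, 44]
    - [0.547, 0.239, 0, 0, 44]
    - [0.547, 0.239, 0, 0, 44]
    - [0.547, 0.239, 0, 0, 44]
    - [0.547, 0.239, 0, 0, 44]

```text
time_s: 24.75
tcp_pos: [0.4849, 0.0239, 0.1281]
eef_rot: [-180.0, -0.0, -175.2]
contact_force: [0.9, -0.2, -0.3]
gripper_width: 0.0442
gripper_force: 0.0
```

Run:
```python
from h import *
T=pose();im=eyes.capture("wrist");print(T[:3,3],r.get_state()['gripper_width'])
u,v=w2p("wrist",[[.4842,.0239,.076]],T)[0];print(u,v)
b=im[int(v)-30:int(v)+30,int(u)-50:int(u)+50].astype(int)
for j in range(0,60,5):print(int(v)-30+j,[int(x) for x in b[j,::4,0]])
print(int(u)-50)
goto([.4842,.0239,.042],-175.24)
```

```text
[0.48494532 0.02393248 0.12811132] 0.04359560043900483
277.43454570992355 213.05108465875796
183 [250, 250, 243, 158, 158, 158, 158, 158, 159, 160, 160, 250, 251, 251, 251, 251, 251, 250, 249, 249, 249, 249, 248, 249, 250]
188 [241, 242, 243, 244, 244, 245, 150, 151, 154, 155, 155, 147, 131, 127, 238, 250, 250, 250, 250, 250, 250, 251, 251, 251, 251]
193 [249, 249, 249, 247, 246, 244, 145, 143, 153, 151, 150, 76, 62, 66, 243, 240, 241, 243, 244, 245, 245, 246, 247, 248, 248]
198 [250, 250, 250, 250, 250, 250, 158, 157, 156, 155, 155, 60, 62, 66, 110, 250, 250, 249, 248, 247, 246, 244, 243, 242, 241]
203 [246, 246, 247, 247, 248, 248, 154, 155, 157, 158, 154, 62, 63, 65, 90, 251, 251, 251, 251, 251, 251, 251, 250, 250, 250]
208 [244, 244, 243, 243, 243, 242, 144, 144, 143, 145, 136, 117, 124, 130, 101, 244, 244, 244, 245, 246, 247, 247, 248, 249, 249]
213 [246, 246, 245, 245, 244, 239, 145, 146, 146, 145, 115, 113, 122, 131, 138, 243, 244, 244, 245, 245, 245, 245, 244, 245, 244]
218 [249, 249, 250, 250, 250, 247, 157, 156, 153, 154, 176, 116, 116, 122, 236, 244, 244, 244, 244, 243, 244, 244, 244, 244, 244]
223 [249, 249, 249, 249, 248, 244, 153, 153, 153, 152, 175, 246, 249, 248, 247, 247, 248, 249, 249, 249, 249, 249, 249, 248, 248]
228 [249, 249, 249, 249, 249, 155, 153, 153, 157, 155, 245, 246, 249, 249, 249, 248, 247, 246, 246, 248, 249, 247, 247, 246, 245]
233 [251, 251, 251, 251, 252, 252, 165, 167, 167, 168, 251, 246, 249, 249, 253, 253, 253, 253, 253, 253, 253, 252, 252, 252, 251]
238 [253, 253, 253, 253, 253, 253, 171, 168, 167, 167, 250, 246, 249, 249, 251, 251, 251, 251, 251, 251, 251, 251, 252, 252, 252]
227
shares [0.004 0.001 0.344] turn 0.00040612721710715506
```

Emit:
step_arm:
  plan:
    - [0, 0, 0.15, 0, 44]
    - [0, 0, 0.3, 0, 44]
    - [0, 0, 0.344, 0, 44]
    - [0, 0, 0.344, 0, 44]
    - [0, 0, 0.344, 0, 5]
    - [0, 0, 0.344, 0, 5]
    - [0, 0, 0.344, 0, 5]
    - [0, 0, 0.344, 0, 5]
    - [0, 0, 0.344, 0, 5]
    - [0, 0, 0.344, 0, 5]
    - [0, 0, 0.344, 0, 5]
  newtons: 6

```text
time_s: 25.72
tcp_pos: [0.4849, 0.024, 0.0429]
eef_rot: [180.0, 0.0, -175.2]
contact_force: [0.7, -0.3, -0.6]
gripper_width: 0.0069
gripper_force: 0.0
```

Run:
```python
from h import *
T=pose();im=eyes.capture("wrist")
s=r.get_state();print(s['gripper_width'],s['gripper_force'],s['tcp_pos'],s['contact_force'])
u,v=w2p("wrist",[[.4842,.0239,.076]],T)[0];print(u,v)
v0,u0=int(v)-70,int(u)-80
for j in range(0,100,5):print(v0+j,[int(x) for x in im[v0+j,u0:u0+160:5,0]])
```

```text
0.005834057535524794 0.0 [0.4848587  0.02393804 0.04280485] [-0.04495017 -0.4515214   0.26437465]
277.14251651571806 260.49745026849786
190 [164, 166, 165, 167, 166, 167, 168, 167, 168, 167, 253, 253, 253, 253, 253, 253, 253, 253, 253, 253, 253, 253, 253, 252, 252, 252, 252, 251, 251, 250, 250, 250]
195 [156, 157, 159, 159, 161, 161, 162, 162, 164, 164, 252, 252, 252, 252, 252, 252, 252, 252, 253, 253, 253, 253, 253, 253, 253, 253, 253, 252, 252, 252, 251, 251]
200 [250, 244, 160, 159, 158, 158, 157, 160, 166, 167, 168, 166, 166, 165, 252, 252, 252, 252, 252, 252, 252, 252, 252, 252, 252, 252, 252, 253, 253, 253, 253, 253]
205 [250, 250, 250, 250, 251, 158, 159, 161, 161, 161, 161, 161, 161, 161, 185, 251, 251, 252, 252, 249, 249, 249, 249, 249, 250, 251, 251, 252, 252, 252, 253, 253]
210 [246, 247, 248, 248, 249, 249, 249, 247, 158, 159, 160, 159, 159, 159, 183, 250, 250, 251, 251, 251, 251, 251, 251, 251, 251, 251, 251, 251, 251, 251, 250, 250]
215 [242, 241, 241, 241, 241, 240, 240, 241, 242, 146, 147, 148, 147, 149, 242, 130, 131, 135, 249, 250, 250, 250, 250, 250, 250, 250, 251,
[... 1396 characters left out ...]
4, 34, 32]
265 [33, 33, 33, 34, 33, 33, 31, 33, 32, 33, 33, 50, 139, 126, 29, 51, 68, 71, 28, 29, 135, 132, 32, 33, 34, 33, 33, 33, 33, 33, 33, 33]
270 [35, 33, 34, 34, 31, 33, 33, 34, 33, 31, 33, 116, 136, 106, 28, 51, 67, 248, 29, 30, 135, 113, 30, 34, 33, 33, 31, 32, 32, 32, 31, 33]
275 [34, 33, 32, 33, 33, 32, 33, 33, 34, 34, 33, 124, 129, 52, 30, 184, 248, 252, 30, 31, 137, 110, 32, 32, 34, 32, 32, 34, 32, 33, 33, 33]
280 [36, 37, 39, 37, 37, 39, 48, 49, 49, 50, 50, 129, 124, 30, 28, 186, 248, 253, 29, 30, 136, 113, 52, 49, 48, 49, 49, 49, 49, 49, 50, 49]
285 [37, 37, 37, 37, 37, 38, 38, 38, 37, 38, 61, 132, 63, 64, 64, 63, 64, 64, 64, 63, 63, 84, 74, 64, 65, 66, 65, 67, 68, 68, 69, 71]
```

Emit:
step_arm:
  plan:
    - [0, 0, 0, 0, 0]
    - [0, 0, 0, 0, 0]
    - [0, 0, 0, 0, 0]

```text
time_s: 26.02
tcp_pos: [0.4849, 0.0239, 0.0427]
eef_rot: [-180.0, 0.0, -175.2]
contact_force: [0.6, 0.0, 2.9]
gripper_width: 0.0005
gripper_force: 1.3
```

Emit:
step_arm:
  plan:
    - [0, 0, -0.2, 0, 0]
    - [0, 0, -0.34, 0, 0]
    - [0, 0, -0.34, 0, 0]
    - [0, 0, -0.34, 0, 44]
    - [0, 0, -0.34, 0, 44]
    - [0, 0, -0.34, 0, 44]

```text
time_s: 26.52
tcp_pos: [0.4839, 0.0236, 0.1265]
eef_rot: [-180.0, -0.1, -175.2]
contact_force: [0.8, 0.2, 0.1]
gripper_width: 0.0151
gripper_force: 0.0
```

Run:
```python
from h import *
T=pose();im=eyes.capture("wrist");print(T[:3,3].round(4),r.get_state()['contact_force'])
for z in(.027,.055,.076):print(z,w2p("wrist",[[.4842,.0239,z]],T)[0])
v0,u0=150,200
for j in range(0,120,4):print(v0+j,' '.join('%3d'%x for x in im[v0+j,u0:u0+150:5,0]))
```

```text
[0.4839 0.0236 0.1265] [-1.07541223  0.41212804 -0.68329141]
0.027 [277.79233846 199.15295034]
0.055 [277.77441034 207.58836578]
0.076 [277.75849032 215.08904949]
150 244 245 246 246 247 247 247 248 248 249 250 250 250 251 252 252 252 252 252 253 252 252 252 252 251 251 250 250 249 249
154 247 246 246 246 245 245 245 245 246 246 247 247 248 248 248 248 249 249 249 250 250 251 251 251 252 252 252 252 252 252
158 248 248 248 248 247 248 248 248 248 249 248 249 248 248 247 247 247 247 247 248 248 249 249 249 249 248 248 249 249 249
162 247 247 247 199 247 247 247 248 249 249 249 250 250 250 250 250 250 250 250 250 250 250 249 249 249 248 248 248 248 249
166 252 252 166 165 166 164 251 250 250 249 249 249 248 248 248 247 248 249 250 250 250 250 250 251 251 251 251 251 250 245
170 252 252 166 167 166 165 165 166 252 252 253 253 253 253 253 253 252 252 251 251 250 249 249 249 248 249 249 250 250 250
174 249 250 250 160 162 163 163 163 163 162 252 252 252 252 252 253 253 253 253 253 253 253 253 253 250 250 250 251 251 251
178 250 250 250 249 249 154 154 153 154 163 163 162 161 203 251 251 2
[... 2082 characters left out ...]
 153 154  68 192 247 249 246 253 253 117 164 231 231 230 203 199 196 194 189 187
250  33  32  33  33  33  33  33  33 136 135 136 124  31 187 246 248 243 251 251  28  44 136 135 135  33  32  34  33  32  33
254  33  33  34  34  32  32  33  34 135 135 136  99  30 176 246 248 238 251 251  29  28 136 135 136  31  33  33  32  33  32
258  34  31  32  33  34  32  33  46 136 136 135  28  29 157 246 247 248 247 246  30  28 134 135 135  31  33  33  33  31  33
262  32  33  34  32  32  34  32  32 136 135 134  28  28 152 246 247 247 247 247  28  29 131 136 135  31  31  32  32  33  35
266  33  32  32  33  32  32  33  32 134 137 134  29  31 151 246 247 247 246 245  28  29 133 138 135  31  33  33  32  34  32
```

Emit:
step_arm:
  plan:
    - [0, 0.16, 0, 0, 0]
    - [0, 0.16, 0, 0, 0]
    - [0, 0.16, 0, 0, 0]
    - [0, 0.16, 0.15, 0, 0]
    - [0, 0.16, 0.3, 0, 0]
    - [0, 0.16, 0.34, 0, 0]
    - [0, 0.16, 0.34, 0, 0]
    - [0, 0.1, 0.34, 0, 0]
    - [0, 0.04, 0.34, 0, 0]
    - [0, 0.0, 0.34, 0, 0]
    - [0, -0.04, 0.34, 0, 0]
    - [0, -0.04, 0.34, 0, 0]

```text
time_s: 27.57
tcp_pos: [0.4858, 0.0124, 0.043]
eef_rot: [180.0, 0.0, -175.3]
contact_force: [0.8, -0.1, 0.1]
gripper_width: 0.0004
gripper_force: 0.0
```

Run:
```python
from h import *
T=pose();im=eyes.capture("wrist");print(T[:3,3].round(4),r.get_state()['contact_force'])
g=[.4842,.0239]
for z in(.027,.076):print(z,w2p("wrist",[[*g,z]],T)[0])
for j in range(180,285,5):print(j,' '.join('%3d'%x for x in im[j,200:380:6,0]))
```

```text
[0.4858 0.0124 0.043 ] [ 0.34518444  0.27933149 -0.03359042]
0.027 [294.73594734 228.94606536]
0.076 [299.29988521 260.53469672]
180 161 157 158 155 154 154 155 154 248 248 248 248 249 249 250 250 250 250 251 251 251 251 251 251 251 251 251 251 250 250
185 166 166 168 166 169 168 169 192 253 253 252 252 251 251 250 250 250 249 248 249 248 249 249 250 250 251 251 251 251 251
190 166 166 167 165 168 167 167 166 208 252 253 253 253 253 253 253 253 253 253 253 253 253 252 252 251 251 250 250 249 249
195 154 155 158 160 160 161 162 163 163 164 203 252 252 252 252 252 252 253 253 253 253 253 253 253 253 252 252 251 251 250
200 250 250 159 159 160 159 159 157 162 168 168 166 165 165 252 252 252 252 252 252 252 252 252 252 252 253 253 253 253 253
205 250 250 251 250 160 158 159 159 160 161 160 159 161 161 251 251 252 252 249 249 249 249 250 251 251 252 252 252 253 253
210 245 246 246 247 248 249 249 250 247 160 160 159 159 159 250 250 251 251 251 251 251 251 251 251 251 251 251 250 250 250
215 242 242 242 242 241 241 240 241 242 239 146 147 149 151 228 128 131 249 250 250 250 250 250 250 251
[... 932 characters left out ...]
  33 136  30 144  30 136  32  33  32  33  34  34  34  34  32  34  33  33  32  32
260  33  33  34  32  33  33  33  33  33  33  32 136  30 140  30 134  33  33  33  35  33  33  33  33  32  33  33  34  31  33
265  31  32  33  32  33  35  34  33  31  34  34 135  30 207  30 134  33  31  33  30  33  34  33  33  33  33  34  34  33  33
270  32  33  32  34  33  34  33  33  32  33  32 113  29 232  30 117  33  34  33  34  32  33  33  34  32  32  32  33  34  34
275  33  35  33  35  34  33  33  32  34  33  34 177  30 224  30 112  31  33  33  33  33  32  33  34  32  35  33  33  31  32
280  38  38  38  37  38  38  48  48  50  48  51 190  29 233  29 113  43  50  49  49  49  50  47  49  50  47  49  49  49  50
```

Emit:
step_arm:
  plan:
    - [0, 0, -0.2, 0, 0]
    - [0, 0.1, -0.2, 0, 0]
    - [0, 0.21, -0.2, 0, 0]
    - [0, 0.21, -0.2, 0, 0]
    - [0, 0.21, 0, 0, 0]
    - [0, 0.21, 0.06, 0, 0]
    - [0, 0.21, 0.1, 0, 0]
    - [0, 0.21, 0.13, 0, 0]
    - [0, 0.21, 0.13, 0, 0]
    - [0, 0.21, 0.13, 0, 0]

```text
time_s: 28.45
tcp_pos: [0.4815, 0.0664, 0.0103]
eef_rot: [-180.0, 0.0, -175.2]
contact_force: [0.2, -0.1, 0.3]
gripper_width: 0.0002
gripper_force: 0.0
```

Emit:
step_arm:
  plan:
    - [0, -0.03, 0, 0, 0]
    - [0, -0.06, 0, 0, 0]
    - [0, -0.08, 0, 0, 0]
    - [0, -0.1, 0, 0, 0]
    - [0, -0.12, 0, 0, 0]
    - [0, -0.12, 0, 0, 0]

```text
time_s: 28.95
tcp_pos: [0.4838, 0.0353, 0.0102]
eef_rot: [180.0, 0.0, -175.3]
contact_force: [-1.2, -0.2, 0.8]
gripper_width: 0.0005
gripper_force: 0.0
```

Run:
```python
from h import *
T=pose();im=eyes.capture("wrist");print(T[:3,3].round(4),r.get_state()['contact_force'])
g=[.4842,.0239]
for z in(.027,.076):print(z,w2p("wrist",[[*g,z]],T)[0])
for j in range(180,285,5):print(j,' '.join('%3d'%x for x in im[j,200:380:6,0]))
```

```text
[0.4838 0.0353 0.0102] [ 0.30371709 -0.48495501 -0.08032166]
0.027 [257.06146499 248.60657723]
0.076 [250.2105769  293.59626659]
180 155 156 155 154 152 152 153 152 151 153 153 153 154 173 248 249 249 249 249 249 249 249 249 249 249 249 249 250 250 250
185 156 156 156 156 156 157 158 157 158 158 158 158 158 183 249 249 249 248 248 248 248 248 248 249 249 249 249 249 248 248
190 152 152 152 152 153 154 155 156 158 158 158 158 159 185 250 250 250 250 250 251 250 250 250 250 250 250 248 247 247 248
195 166 163 163 161 159 159 157 157 156 157 155 154 154 154 248 249 250 250 250 250 250 251 251 251 251 251 251 249 248 247
200 165 166 167 167 168 169 170 170 171 170 170 169 167 164 251 251 250 250 250 249 249 249 248 248 249 249 249 250 250 250
205 164 163 164 164 165 165 166 167 166 166 168 167 169 169 253 253 253 253 253 253 253 250 250 251 251 251 251 251 250 250
210 156 158 162 162 162 161 163 163 163 163 163 163 164 165 252 252 252 253 253 253 253 253 253 253 253 253 252 252 251 251
215 159 158 162 163 163 165 165 168 168 165 166 164 163 163 252 252 252 252 252 252 252 252 252 253 253
[... 932 characters left out ...]
  35 136  29 215  29 136  33  34  34  33  33  34  33  34  33  33  33  33  32  33
260  33  32  33  32  33  31  33  33  35  31  33 134  30 203  30 132  32  32  32  33  29  33  34  33  32  31  33  33  32  33
265  35  33  35  33  32  31  32  33  34  32  32 135  29 207  29 134  33  33  32  34  33  31  33  32  33  34  33  31  34  33
270  32  33  32  31  33  33  32  30  33  32  34 112  30 205  28 117  33  33  34  34  32  33  33  33  33  32  32  33  32  33
275  32  32  32  34  32  32  32  32  33  34  34 133  29 216  28 111  33  34  32  35  33  31  33  33  32  33  32  33  35  34
280  37  36  37  38  38  37  48  50  49  48  50 189  28 212  28 113  41  49  49  49  50  49  48  49  50  49  49  49  49  49
```

Emit:
step_arm:
  plan:
    - [-0.007, -0.045, 0, 0, 0]
    - [-0.014, -0.09, 0, 0, 0]
    - [-0.028, -0.128, 0, 0, 0]
    - [-0.043, -0.165, 0, 0, 0]
    - [-0.064, -0.2, 0, 0, 0]
    - [-0.086, -0.232, 0, 0, 0]
    - [-0.113, -0.262, 0, 0, 0]
    - [-0.142, -0.29, 0, 0, 0]
    - [-0.174, -0.314, 0, 0, 0]
    - [-0.174, -0.314, 0, 0, 0]

```text
time_s: 29.83
tcp_pos: [0.5357, -0.0392, 0.0099]
eef_rot: [-180.0, 0.1, -175.3]
contact_force: [0.3, -0.2, 0.5]
gripper_width: 0.0002
gripper_force: 0.0
```

```bash
cat > kp.py <<'E'
from h import *
# find peg: compare top view with model for each t (dark peg + brass arm) -> print brass pixels fit
p=np.load("rest.npy");c,s=np.cos(p[2]),np.sin(p[2])
def arm(t,z,rr):
    L=np.array([[-.038-q*np.sin(t),.052-q*np.cos(t),z] for q in rr]);return L@np.array([[c,s,0],[-s,c,0],[0,0,1]])+[p[0],p[1],0]
T=pose();print(T[:3,3].round(4))
for n in("wrist","scene","top"):
    im=cv2.GaussianBlur(eyes.capture(n),(3,3),0).astype(float)
    cv2.imwrite(f"pics/kp_{n}_{int(r.get_state()['time_s']*100)}.png",im.astype(np.uint8)[:,:,::-1])
    best=[]
    for t in np.arange(-.05,1.8,.05):
        q=w2p(n,arm(t,.027,np.linspace(.015,.09,12)),T).round().astype(int)
        ok=(q[:,0]>=0)&(q[:,0]<560)&(q[:,1]>=0)&(q[:,1]<420);q=q[ok]
        v=im[q[:,1],q[:,0]]
        yel=((v[:,0]-v[:,2])/(v[:,0]+1)>.5)&(v[:,0]>90)  # saturated brass
        best.append((float(yel.mean()) if len(q) else 0,round(t,2),len(q)))
    print(n,sorted(best)[::-1][:4])
E
python3 kp.py
```

```text
[ 0.5357 -0.0392  0.0099]
wrist [(0.0, np.float64(1.75), 12), (0.0, np.float64(1.7), 12), (0.0, np.float64(1.65), 12), (0.0, np.float64(1.6), 12)]
scene [(1.0, np.float64(0.65), 12), (1.0, np.float64(0.6), 12), (1.0, np.float64(0.55), 12), (1.0, np.float64(0.5), 12)]
top [(0.0, np.float64(1.75), 12), (0.0, np.float64(1.7), 12), (0.0, np.float64(1.65), 12), (0.0, np.float64(1.6), 12)]
```

Emit:
step_arm:
  plan:
    - [0, 0.02, 0, 0, 0]
    - [0, 0.02, -0.16, 0, 0]
    - [0, 0.02, -0.36, 0, 0]
    - [0, 0.02, -0.36, 0, 0]
    - [0.14, -0.14, -0.36, 0, 0]
    - [0.14, -0.14, -0.36, 0, 0]
    - [0.14, -0.14, -0.36, 0, 0]
    - [0.14, -0.14, -0.2, 0, 0]
    - [0.14, -0.14, -0.036, 0, 0]
    - [0.14, -0.14, -0.036, 0, 0]
    - [0.14, -0.14, -0.036, 0, 0]

```text
time_s: 30.9
tcp_pos: [0.5, -0.0761, 0.0179]
eef_rot: [-179.9, -0.3, -175.2]
contact_force: [0.5, 0.9, -0.0]
gripper_width: 0.0004
gripper_force: 0.0
```

Emit:
step_arm:
  plan:
    - [-0.05, 0, 0, 0, 0]
    - [-0.1, 0, 0, 0, 0]
    - [-0.14, 0, 0, 0, 0]
    - [-0.17, 0, 0, 0, 0]
    - [-0.2, 0, 0, 0, 0]
    - [-0.2, 0, 0, 0, 0]

```text
time_s: 31.4
tcp_pos: [0.5537, -0.0718, 0.0206]
eef_rot: [-180.0, 0.1, -175.2]
contact_force: [0.9, -0.1, 1.0]
gripper_width: 0.0005
gripper_force: 0.0
```

```bash
python3 kp.py
```

```text
[ 0.5537 -0.0718  0.0206]
wrist [(0.0, np.float64(1.75), 12), (0.0, np.float64(1.7), 12), (0.0, np.float64(1.65), 12), (0.0, np.float64(1.6), 12)]
scene [(1.0, np.float64(0.35), 12), (1.0, np.float64(0.3), 12), (1.0, np.float64(0.25), 12), (1.0, np.float64(0.2), 12)]
top [(0.0, np.float64(1.75), 12), (0.0, np.float64(1.7), 12), (0.0, np.float64(1.65), 12), (0.0, np.float64(1.6), 12)]
```

Emit:
step_arm:
  plan:
    - [-0.02, 0, 0, 0, 0]
    - [-0.04, 0, 0, 0, 0]
    - [-0.06, 0, 0, 0, 0]
    - [-0.07, 0, 0, 0, 0]
    - [-0.075, 0, 0, 0, 0]
    - [-0.075, 0, 0, 0, 0]

```text
time_s: 32.05
tcp_pos: [0.5706, -0.0702, 0.0189]
eef_rot: [180.0, 0.0, -175.2]
contact_force: [0.5, 0.8, -0.4]
gripper_width: -0.0
gripper_force: 0.0
```

Emit:
step_arm:
  plan:
    - [-0.008, 0, 0, 0, 0]
    - [-0.016, 0, 0, 0, 0]
    - [-0.016, 0, 0, 0, 0]

```text
time_s: 32.3
tcp_pos: [0.573, -0.0702, 0.0186]
eef_rot: [-180.0, -0.1, -175.2]
contact_force: [-4.3, -0.6, 3.0]
gripper_width: 0.0006
gripper_force: 2.1
```

```bash
python3 kp.py
```

```text
[ 0.573  -0.0702  0.0186]
wrist [(0.08333333333333333, np.float64(0.9), 12), (0.08333333333333333, np.float64(0.85), 12), (0.08333333333333333, np.float64(0.8), 12), (0.08333333333333333, np.float64(0.75), 12)]
scene [(1.0, np.float64(0.05), 12), (1.0, np.float64(0.0), 12), (1.0, np.float64(-0.05), 12), (0.9166666666666666, np.float64(0.25), 12)]
top [(0.0, np.float64(1.75), 12), (0.0, np.float64(1.7), 12), (0.0, np.float64(1.65), 12), (0.0, np.float64(1.6), 12)]
```

Emit:
step_arm:
  plan:
    - [-0.006, 0, 0, 0, 0]
    - [-0.006, 0, 0, 0, 0]
    - [-0.006, 0, 0, 0, 0]
    - [-0.006, 0, 0, 0, 0]

```text
time_s: 32.78
tcp_pos: [0.5732, -0.0703, 0.0186]
eef_rot: [180.0, -0.2, -175.3]
contact_force: [-8.5, -0.8, 5.4]
gripper_width: 0.0008
gripper_force: 4.4
```

Emit:
step_arm:
  plan:
    - [0.04, 0, 0, 0, 0]
    - [0.12, 0, 0, 0, 0]
    - [0.16, 0, -0.1, 0, 0]
    - [0.16, 0, -0.3, 0, 0]
    - [0.16, 0, -0.5, 0, 0]
    - [0.16, 0, -0.6, 0, 0]
    - [-0.2, 0.2, -0.6, 0, 0]
    - [-0.2, 0.2, -0.6, 0, 0]
    - [-0.2, 0.2, -0.6, 0, 0]
    - [-0.2, 0.2, -0.6, 0, 0]
    - [-0.2, 0.2, -0.6, 0, 0]
    - [-0.2, 0.2, -0.6, 0, 0]

```text
time_s: 33.78
tcp_pos: [0.6211, -0.0159, 0.1688]
eef_rot: [180.0, 0.0, -175.2]
contact_force: [-1.4, 0.0, -0.6]
gripper_width: 0.0005
gripper_force: 0.0
```

```bash
python3 kp.py
python3 - <<'E'
from h import *
T=pose();im=eyes.capture("wrist");p=np.load("rest.npy");c,s=np.cos(p[2]),np.sin(p[2])
def W(x,y,z):return [p[0]+c*x-s*y,p[1]+s*x+c*y,z]
for x in(-.003,0,.003):print(x,w2p("wrist",[W(x-.029,0,.078),W(x+.029,0,.078),W(x,.029,.078),W(x,-.029,.078)],T).round(1).tolist())
print("peg",{t:w2p("wrist",[W(-.038-.1*np.sin(t),.052-.1*np.cos(t),.076)],T)[0].round(1).tolist() for t in(0,.06)})
q=w2p("wrist",[W(0,0,.078)],T)[0].astype(int);print(q)
print('col',[(v,int(im[v,q[0]-1:q[0]+2,0].mean())) for v in range(q[1]-70,q[1]+60,2)])
print('row',[(u,int(im[q[1],u,0])) for u in range(q[0]-60,q[0]+60,2)])
k=w2p("wrist",[W(-.038,-.048,.076)],T)[0].astype(int)
for j in range(-14,16,3):print(k[1]+j,' '.join('%3d'%v for v in im[k[1]+j,k[0]-24:k[0]+24:3,0]))
E
```

```text
[ 0.6211 -0.0159  0.1688]
wrist [(0.3333333333333333, np.float64(-0.05), 12), (0.25, np.float64(0.1), 12), (0.25, np.float64(0.05), 12), (0.25, np.float64(0.0), 12)]
scene [(1.0, np.float64(1.55), 12), (1.0, np.float64(1.5), 12), (1.0, np.float64(1.45), 12), (1.0, np.float64(1.4), 12)]
top [(0.5, np.float64(-0.05), 12), (0.25, np.float64(0.0), 12), (0.0, np.float64(1.75), 12), (0.0, np.float64(1.7), 12)]
-0.003 [[269.1, 169.8], [269.5, 233.4], [302.2, 202.5], [236.4, 202.5]]
0 [[269.1, 173.3], [269.6, 236.5], [302.1, 205.8], [236.5, 205.8]]
0.003 [[269.1, 176.7], [269.6, 239.6], [302.1, 209.1], [236.7, 209.0]]
peg {0: [213.2, 162.6], 0.06: [213.1, 155.6]}
[269 205]
col [(135, 239), (137, 247), (139, 231), (141, 167), (143, 150), (145, 145), (147, 142), (149, 136), (151, 240), (153, 248), (155, 251), (157, 250), (159, 250), (161, 175), (163, 92), (165, 94), (167, 94), (169, 104), (171, 63), (173, 59), (175, 113), (177, 118), (179, 118), (181, 116), (183, 119), (185, 125), (187, 125), (189, 130), (191, 134), (193, 135), (195, 135), (197, 133), (199, 129), (201, 127), (203, 124), (205, 
[... 1051 characters left out ...]
5, 197), (327, 251)]
148 244 244 147 148 149 148 149 149 107  69 105  69 103 100 138 139
151 245 146 146 145 144 155 154 151 120  80  63  66  71 157 156 157
154 232 162 161 162 160 160 160 118  78  70  74  78  83  69 160 160
157 193 162 161 162 160 160 111 126 130 128  87  91  94  68 157 158
160 189 161 161 162 162 161 121 126 128 124 128  98  99 140 147 147
163 177 153 153 155 154 155 122 125 123 122 132 102  72  69 159 159
166 174 149 147 146 147 155 131 124 121 122 132  76  71  67 150 150
169 188 164 164 163 162 162 161 131 116  94  74  77  74  69 157 154
172 251 160 161 161 162 161 160 161 160  70  74  76  72  68 160 160
175 250 157 157 158 158 158 158 157 157  70  74  77  72  69 158 157
```

```bash
python3 -c "
from plant import workorder
print(workorder.close_job())"
```

```text
the job is handed in; nothing more can be done
None
```

I handed the job in at about 34 s. The last camera check put the salts box upright and home in the V, with the keeper at its stop and the gripper clear. Before that, both steel faces were pressed at about 4 N each for over a second, by my estimate from the wrist force. I didn't measure the bystanders again at the end, and the hand-in gave no verdict.

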